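# Put the spilt cleaning tablets away in their child-resistant tub

### The arm

A 6-joint arm with a two-finger parallel gripper is mounted at the origin on a cart in front of the work surface, level with it; the furniture and walls round the work are solid. World frame = base frame: x ahead of the robot, y to its left, z up, the work surface at z = 0. Lengths are in m, angles in rad, forces in N, time in s.
With the tool pointing down it reaches from about 0.3 to 0.85 m from the base axis. Payload 5.4 kg.
Tool frame: the origin (TCP) lies midway between the tips of the shut fingers; the grasp point (between the pads) lies 19 mm behind it (robot.grip_depth is the distance from the TCP to the grasp point, in m); z points along the fingers, y is the line along which they close (so a half turn about z gives the same grasp; the last joint's range is limited). The gripper opens to 85 mm and grips with 20 to 120 N. Pads are 22 mm wide; open, the fingers measure 114 mm over their backs; the gripper's body (76 mm by 85 mm) begins 54 mm behind the grasp point. The pads swing forward as they close: fully open they stand 13 mm farther back than shut.
Start: joints at [0.938, 0.158, 1.597, -0, 1.386, -0.21], TCP at [0.236, 0.524, 0.231] pointing down, gripper open.
Joint ranges: [-2.91, 2.91], [-0.94, 2.29], [0.18, 2.7], [-1.29, 4.43], [0.17, 2.64], [-3, 3]. Speed limits (rad/s): [2.57, 2.57, 3.14, 3.14, 3.14, 3.14].

### API

Orientations are given as a rotation vector (axis times angle).
In Python, from bench import status, capture, job, robot gives the robot as it stands.
- The arm moves only by the tool move_arm, never from a script. Its argument "increments" is a list of rows, each an object with "fingers": the opening in per cent of the stroke, from 0 (shut) to 100 (fully open); "translation": the shift along the tool's x, y, z in m, a list of three; "dr": the turn, a rotation vector about the tool's x, y, z in degrees, a list of three. In form: [{"fingers": fingers, "translation": [dx, dy, dz], "dr": [ax, ay, az]}, ...]. A call has 1 to 8 rows; each row is the pose to reach, as a shift and turn from the pose commanded when the call began, along the tool's axes at that moment; what a row does not reach only later rows make up. A row lasts 1/12 s, in which the tool goes at most 41.7 mm and 7.16 degrees, less where a joint would pass 70% of its speed; a pose out of reach is approached as far as the arm can. A call with a gripper value outside its range is refused whole. The fingers move at their own pace and stop on an object; "force" is the grip in N (left out, the last holds). Time passes only in rows, so rows that repeat a pose let the fingers close. It gives the time, the measured TCP pose, the force, the opening and the grip force at its end, in the units of the state.
- status.observe(): the state, without advancing time (a new reading comes with each control period).
- capture(name): name is "side" or "top" or "wrist"; returns a dict with "img" (384x512x3 uint8, blue, green, red), "range_z" (384x512 float32, m along the optical axis (not along the pixel's ray), 0 where there is no reading), "vfov" (degrees; the focal length in pixels is half the picture's height over the tangent of half this angle, whatever the lens; pixels are square), "cx", "cy" (the principal point, pixels), "k1" (the pictures are not rectified: a ray, as slopes to the right and down, at radius r is drawn at 1 + k1 r^2 times it, then the intrinsics apply), "R" (3x3) and "t" (3): a world point X has camera coordinates R X + t. Camera axes: x right, y down, z forward; pixel columns grow to the right and rows downward; lengths in m; the calibration is good to about 2 mm. A picture is of the moment at which its call begins.
- job.close_job(): hands the job in; it is judged then, once.
The state is a dict: "time_s": time; "joint_positions": joint angles; "qvel": joint speeds; "effort": joint torques, N m; "tcp_pos": TCP position; "orientation": TCP orientation; "wrist_force": force on the tool from outside, world axes, zero at the start; "ft_torque": the same for the moment, N m; "grip_width": opening from 0.0 (shut) to 1.0 (fully open); "grip_force": force on a finger pad.
Only numpy, scipy, OpenCV 4.12 (cv2) and the standard library are available. Lean on these libraries where they do the work, as an engineer would, in place of code of your own. Each camera call takes 0.05 s, during which the arm holds its last target. There are 200 camera calls.

### The job

Two espresso-machine cleaning tablets, a whole one and a broken one, have been left lying on the bar. Open the child-resistant tub in the sloping stand (press its cap down hard and turn it anticlockwise), put the whole tablet into it and the broken one into the steel scrap pan, then put the cap back on and lock it again. Leave the cups, the bell and everything else standing where they are.

Things in the scene. Friction and masses are not known exactly. Their poses are not given: they have to be found in the camera images.
- tub: White plastic tub, 90 mm across, 110 mm high, clamped in the sloping stand: it cannot move or turn. Origin: centre of its underside; its z axis runs up the tub's axis, which leans 25 degrees from vertical towards the stand's front (the robot's side). The neck starts 85 mm up and is 58 mm across; the open mouth under the cap is 50 mm across. Slick plastic.
- tub_mouth (a point): Centre of the tub's mouth, in the plane of the rim, 110 mm up the tub's axis; same axes as the tub. Just below the rim is a 74 mm wide bayonet flange with two opposite entry gaps: the cap goes on or comes off only when turned 60 degrees (give or take 9) anticlockwise from the locked direction, or half a turn further.
- cap_seat (a point): Where the cap's origin is when locked: on the tub's axis, 98 mm up; same axes as the tub. Locked, the cap's axes are parallel to these (free play 6 degrees either way, half a turn makes no difference). Anticlockwise, seen looking down on the cap, is a positive turn about z.
- stand: Black sheet-steel stand fixed to the worktop, 136 mm deep (x from -48 to +88 mm of its origin), 112 mm wide, up to 84 mm high, carrying the tub leaning towards its front (its -x). Origin on the worktop, z up; the tub's mouth is 16 mm in front of it and 150 mm up. The capped tub reaches 65 mm in front of the origin and 190 mm up.
- cap: Black ribbed child-resistant cap, 84 mm across, about 100 g. Origin: centre of the underside of its skirt; z points out of its top. Flat top deck 26 mm above the origin; on it a straight grip bar, 62 mm long (cap's x), 16 mm wide (y), 26 to 45 mm above the origin. Inside, two lugs at +y and -y hook under the tub's flange and a sprung liner disc presses on the rim. Locked at the start.
- cap_deck (a point): Centre of the cap's deck, under the bar, 26 mm above the cap's origin. To open: press the cap 6 to 7 mm down its axis (spring 5 N + 1.6 N/mm: the catch clears at 5 mm and 13 N, it bottoms at 8 mm and 18 N), hold it down, turn 60 degrees anticlockwise (stop at about 70), lift along the axis. To close: on at 60 degrees, press 6 to 7 mm below locked height, turn back, let go: it springs up 5 mm or more and is locked.
- tablet: Whole round white cleaning tablet lying flat on the worktop, 30 mm across, 12 mm thick, about 14 g, grasped across its diameter. Origin: centre of its underside. An espresso cup stands close to it on its +x side.
- broken: Broken half of such a tablet: half-disc 30 mm long (y), 12 mm thick, broken flat face at x = -7 to -8 mm and round side out to x = +8 mm. Origin: middle of its underside. Grasped across x, 15 mm. A tape roll lies close to it on its +y side.
- pan: Open steel scrap pan, 120 mm (x) by 172 mm (y) over its rim, 63 mm high, inside 97 by 149 mm, loose but heavy (0.55 kg). Origin: centre of its underside.
- pan_floor (a point): Centre of the pan's inner floor, 3 mm up.
- espresso_cup_0: White espresso cup, 52 mm high, close by the tablet. Its 60 mm round body is centred 8 mm to +y of the origin; the handle reaches 41 mm to -y. Leave standing.
- espresso_cup_1: The same kind of cup, close by the bell. Leave standing.
- tape_bar: Roll of tape lying flat, 98 mm across, 25 mm high, close by the broken tablet. Origin: centre of underside. Leave it there.
- sugar_shaker: Glass sugar shaker, 69 mm across, 158 mm high, behind the work. Origin: centre of underside. Leave standing.
- counter_bell: Counter bell, 85 mm across, 60 mm high, among the tablets. Origin: centre of underside. Leave it there.
- teaspoon_a: Teaspoon lying at the right, 132 mm long. Leave it there.

How it is judged:
By the outcome, as a careful person would: the job done as asked, in the order asked, and still so for the second after the job is handed in, with the robot touching nothing.
It also fails if it takes over 72 s, if anything falls off the work surface, if the arm or the gripper's body presses on something with over 40 N, if the wrist force passes 120 N, or if a joint passes its speed limit or range.

## Working session

There is one attempt and no reset: what is moved stays moved. The work goes in short steps, Python scripts to look and compute and a tool call to move; the robot and the scene stay as the last step left them, time stands still between calls to the robot, and variables do not carry over. Pictures are saved under pics/ and viewed, at most 12 in all, crops included, and the job is handed in when it is done.

Besides the shell and the picture viewer there is one more tool, called as name([rows], argument=value, ...), one row to a line, values as JSON. move_arm: Moves the arm, as the interface text tells. Its arguments: {"type":"object","properties":{"increments":{"type":"array"},"force":{"type":"number"}},"required":["increments"]}

```bash
ls; mkdir -p pics; cat > h.py <<'E'
import numpy as np,cv2
from scipy.spatial.transform import Rotation as Ro
from bench import status,capture,job,robot
def cloud(c):
    h,w=c['range_z'].shape; f=h/2/np.tan(np.radians(c['vfov'])/2)
    K=np.array([[f,0,c['cx']],[0,f,c['cy']],[0,0,1.]])
    u,v=np.meshgrid(np.arange(w),np.arange(h))
    p=np.stack([u.ravel(),v.ravel()],1).astype(np.float64)[:,None]
    s=cv2.undistortPoints(p,K,np.array([c['k1'],0,0,0.]))[:,0]
    z=c['range_z'].ravel()
    X=np.c_[s*z[:,None],z]
    W=(X-np.array(c['t']))@np.array(c['R']); W[z==0]=np.nan
    return W.reshape(h,w,3)
E
python3 - <<'E'
from h import *
s=status.observe(); print(s); print([a for a in dir(robot) if a[0]!='_'],robot.grip_depth)
for n in('top','side'):
    c=capture(n); cv2.imwrite(f'pics/{n}0.png',c['img']); np.savez(f'{n}0.npz',W=cloud(c),img=c['img']); print(n,c['vfov'],-np.array(c['R']).T@c['t'],c['k1'])
E
```

```text
pics
{'time_s': 0.0, 'joint_positions': array([ 9.37889769e-01,  1.59049895e-01,  1.59827946e+00, -1.11349790e-05,
        1.38618345e+00, -2.10088099e-01]), 'qvel': array([ 0.0021327 ,  0.00168079, -0.00041488,  0.00098917, -0.00025763,
       -0.00143373]), 'effort': array([ 2.12583880e-03, -3.95987749e+01, -3.31443679e+01,  5.15019281e-05,
        8.06406228e-03,  2.29725640e-05]), 'tcp_pos': array([0.23558489, 0.52384837, 0.23029277]), 'orientation': array([-6.59059241e-01, -3.07088995e+00,  2.75852851e-03]), 'wrist_force': array([ 1.19583614, -0.59904158, -0.67112751]), 'ft_torque': array([-0.02266914, -0.01714022, -0.04225583]), 'grip_force': 0.0, 'grip_width': 1.0029856898240814}
['MotionError', 'grip_depth'] 0.0187
top 49.174721641110466 [ 0.30239875 -0.09372551  1.30346689] -0.04877929862066009
side 46.05811153490359 [-0.021946   -1.00191238  0.78867838] -0.0019806724549213278
```

View pics/top0.png

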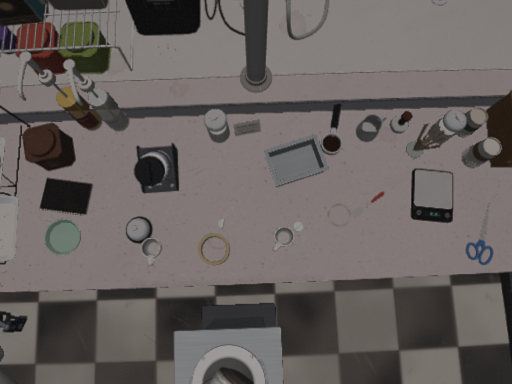

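View pics/side0.png

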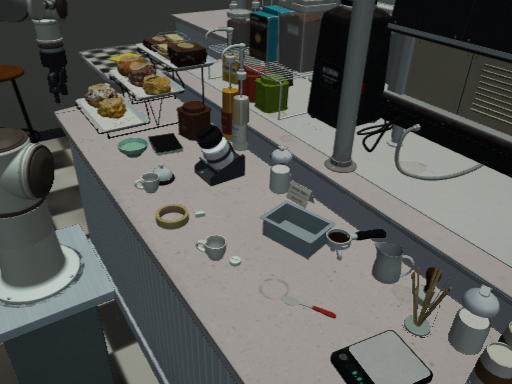

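Top view: stand and cap at (157,167), pan (297,160), whole tablet (298,227) beside a cup (284,236), broken half (221,223) above the tape roll (214,249), bell (139,229) and cup (151,248). The side view shows the cap at (210,137) in the stand, with both tablets clear.

```bash
python3 - <<'E'
from h import *
d=np.load('top0.npz');W=d['W'];img=d['img']
def blob(name,u,v,r,zl,zh):
    P=W[v-r:v+r+1,u-r:u+r+1].reshape(-1,3); m=(P[:,2]>zl)&(P[:,2]<zh);Q=P[m]
    print(name,len(Q),Q.mean(0).round(4),Q.min(0).round(3),Q.max(0).round(3)); return Q
blob('tab',298,227,7,.006,.02)
blob('brk',221,223,7,.006,.02)
Q=blob('pan',297,160,38,.045,.075); print(cv2.minAreaRect(Q[:,:2].astype(np.float32)))
blob('cup0',284,236,10,.04,.06);blob('cup1',151,248,10,.04,.06);blob('bell',139,229,14,.02,.07);blob('tape',214,249,18,.015,.03)
blob('shaker',216,120,14,.1,.2)
Q=blob('stand',157,167,30,.03,.3)
s=np.load('side0.npz');S=s['W']
# tub/cap points in side
P=np.r_[W[130:200,125:185].reshape(-1,3),S[115:190,190:250].reshape(-1,3)]
P=P[np.isfinite(P[:,0])&(P[:,2]>.02)];np.save('P.npy',P);print(len(P),P.min(0),P.max(0))
for n,a,b in(('top',d['img'],(130,205,115,195)),('side',s['img'],(110,195,180,260))):
    k=a[b[0]:b[1],b[2]:b[3]];k=cv2.resize(k,None,fx=5,fy=5,interpolation=2);cv2.imwrite(f'pics/{n}z.png',k[:400,:400])
a=cv2.imread('pics/topz.png');b=cv2.imread('pics/sidez.png');h=min(len(a),len(b));cv2.imwrite('pics/zz.png',np.hstack([cv2.convertScaleAbs(a[:h],alpha=2),b[:h]]))
E
```

```text
tab 72 [ 0.4484 -0.2267  0.0108] [ 0.424 -0.241  0.006] [ 0.468 -0.213  0.017]
brk 40 [0.4674 0.0106 0.012 ] [0.455 0.003 0.007] [0.479 0.019 0.017]
pan 1101 [ 0.6691 -0.2627  0.0603] [ 0.569 -0.359  0.045] [ 0.768 -0.131  0.073]
((0.6626781225204468, -0.26235371828079224), (0.13380120694637299, 0.25467559695243835), 21.67701530456543)
cup0 116 [ 0.4134 -0.176   0.0497] [ 0.387 -0.208  0.04 ] [ 0.446 -0.15   0.056]
cup1 119 [0.3939 0.221  0.0492] [0.366 0.19  0.04 ] [0.426 0.247 0.058]
bell 425 [0.4522 0.2589 0.0382] [0.411 0.21  0.02 ] [0.491 0.296 0.064]
tape 319 [0.3893 0.0345 0.0236] [ 0.342 -0.014  0.015] [0.436 0.081 0.03 ]
shaker 416 [0.7571 0.0111 0.1385] [ 0.73  -0.021  0.113] [0.794 0.045 0.161]
stand 1515 [0.6318 0.1873 0.1205] [0.565 0.143 0.03 ] [0.714 0.258 0.194]
4385 [0.56159422 0.13639307 0.02000093] [0.87061352 0.61023849 0.19442945]
```

View pics/zz.png

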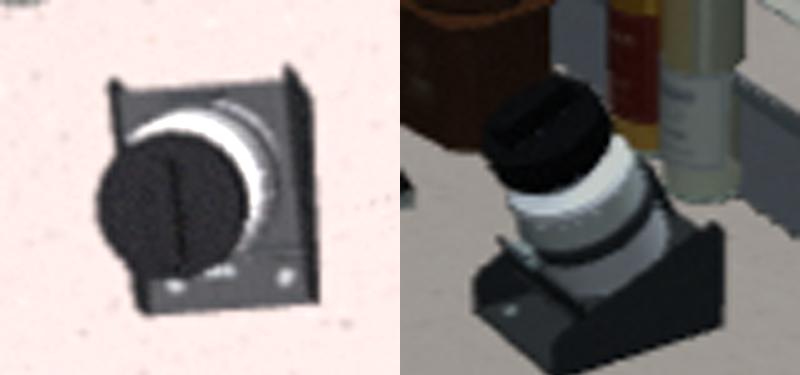

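The close-up shows the cap in the top crop centred near (172,205) with its bar running nearly along image vertical (world x), and the stand turned a few degrees. In the side crop the cap leans towards the robot, as described.

```bash
cat >> h.py <<'E'
def plan(p,R,s=None,p0=None,R0=None):
    if p0 is None: s=s or status.observe(); p0=s['tcp_pos']; R0=Ro.from_rotvec(s['orientation'])
    d=R0.inv().apply(np.array(p)-p0); r=np.degrees((R0.inv()*R).as_rotvec())
    print('T',(d).round(4),'dr',r.round(2),'rows',max(np.linalg.norm(d)/.0417,np.linalg.norm(r)/7.16).round(1))
def frame(z,y):
    z=np.array(z,float);z/=np.linalg.norm(z);y=np.array(y,float);y-=z*(y@z);y/=np.linalg.norm(y)
    return Ro.from_matrix(np.c_[np.cross(y,z),y,z])
E
python3 - <<'E'
from h import *
d=np.load('top0.npz');W=d['W'];img=d['img']
P=W[150:192,130:172].reshape(-1,3);g=img[150:192,130:172].reshape(-1,3).max(1)
Q=P[(P[:,2]>.135)&(g<70)]
print(len(Q),Q.mean(0),Q.min(0),Q.max(0))
# deck plane by ransac
rng=np.random.default_rng(0);best=0
for i in range(3000):
    a=Q[rng.choice(len(Q),3,False)];n=np.cross(a[1]-a[0],a[2]-a[0]);n/=np.linalg.norm(n)+1e-12
    n*=np.sign(n[2]);
    if n[2]<.8: continue
    m=abs((Q-a[0])@n)<.0025
    if m.sum()>best:best=m.sum();M=m
D=Q[M];c=D.mean(0);n=np.linalg.svd(D-c)[2][2];n*=np.sign(n[2]);print('deck',best,c,n,np.degrees(np.arccos(n[2])),np.degrees(np.arctan2(-n[1],-n[0])))
h=(Q-c)@n;B=Q[(h>.012)];cb=B.mean(0);ax=np.linalg.svd(B-cb)[2][0];print('bar',len(B),cb,h[h>.012].mean(),ax)
# stand edges: dark, low plate, side walls
P=W[135:200,130:185].reshape(-1,3);g=img[135:200,130:185].reshape(-1,3).max(1)
T=P[(g<140)&(P[:,2]<.1)];r=cv2.minAreaRect(np.float32(P[(g<140)&(P[:,2]>.005)&(P[:,2]<.09)][:,:2]));print(r)
yaw=0.05
n2=np.array([-np.sin(np.radians(25)),0,np.cos(np.radians(25))])
plan(c+n2*0.22,frame(-n2,[0,1,0]))
w=capture('wrist');C=-np.array(w['R']).T@w['t'];s=status.observe();R0=Ro.from_rotvec(s['orientation']);print('cam in tool',R0.inv().apply(C-s['tcp_pos']),(np.array(w['R'])@R0.as_matrix()).round(3),w['vfov'])
E
```

```text
708 [0.6025614 0.1960006 0.1655473] [0.56541593 0.15651885 0.13914256] [0.64398855 0.2397147  0.19442945]
deck 403 [0.6032775  0.19739484 0.16274492] [-0.42582298 -0.01545699  0.90467446] 25.220526369378156 2.0788723393495627
bar 126 [0.59447844 0.19871707 0.17883646] 0.0182840022685659 [-0.90612996 -0.01189595 -0.4228321 ]
((0.6577025651931763, 0.21495112776756287), (0.17363837361335754, 0.21213343739509583), 87.85154724121094)
T [-0.3844 -0.1853 -0.1316] dr [ -5.38 -24.67 -23.82] rows 10.7
cam in tool [ 0.06718171 -0.00074552 -0.14160257] [[-0.     1.     0.   ]
 [-0.964 -0.    -0.267]
 [-0.267 -0.     0.964]] 69.44069400653267
```

move_arm([
  {"fingers": 60,"translation": [-0.384,-0.185,-0.132],"dr": [-5.4,-24.7,-23.8]},
  {"fingers": 60,"translation": [-0.384,-0.185,-0.132],"dr": [-5.4,-24.7,-23.8]},
  {"fingers": 60,"translation": [-0.384,-0.185,-0.132],"dr": [-5.4,-24.7,-23.8]},
  {"fingers": 60,"translation": [-0.384,-0.185,-0.132],"dr": [-5.4,-24.7,-23.8]},
  {"fingers": 60,"translation": [-0.384,-0.185,-0.132],"dr": [-5.4,-24.7,-23.8]},
  {"fingers": 60,"translation": [-0.384,-0.185,-0.132],"dr": [-5.4,-24.7,-23.8]},
  {"fingers": 60,"translation": [-0.384,-0.185,-0.132],"dr": [-5.4,-24.7,-23.8]},
  {"fingers": 60,"translation": [-0.384,-0.185,-0.132],"dr": [-5.4,-24.7,-23.8]},
])

```text
time_s: 0.82
tcp_pos: [0.4409, 0.2792, 0.3302]
orientation: [-0.001, 2.703, 0.003]
wrist_force: [0.1, 0.5, -0.4]
grip_width: 0.602
grip_force: 0.0
```

```bash
python3 - <<'E'
from h import *
c=np.array([.6033,.1974,.1627]);n2=np.array([-np.sin(np.radians(25)),0,np.cos(np.radians(25))])
s=status.observe();print(s['tcp_pos'],s['qvel'].round(3),s['time_s'])
plan(c+n2*0.22,frame(-n2,[0,1,0]))
E
```

```text
[0.4409151  0.27920019 0.33016447] [-1.17  -0.142 -0.182  0.498  0.062 -1.304] 0.8167
T [-0.0764 -0.0818  0.0004] dr [0.12 0.11 0.02] rows 2.7
```

move_arm([
  {"fingers": 60,"translation": [-0.076,-0.082,0.0],"dr": [0,0,0]},
  {"fingers": 60,"translation": [-0.076,-0.082,0.0],"dr": [0,0,0]},
  {"fingers": 60,"translation": [-0.076,-0.082,0.0],"dr": [0,0,0]},
  {"fingers": 60,"translation": [-0.076,-0.082,0.0],"dr": [0,0,0]},
  {"fingers": 60,"translation": [-0.076,-0.082,0.0],"dr": [0,0,0]},
])

```text
time_s: 1.23
tcp_pos: [0.5101, 0.1973, 0.362]
orientation: [0.005, 2.704, 0.002]
wrist_force: [-0.4, 0.3, -0.3]
grip_width: 0.598
grip_force: 0.0
```

```bash
cat > fit.py <<'E'
from h import *
def fit(c0,save=None,W=None,img=None):
    if W is None:
        w=capture('wrist');W=cloud(w);img=w['img']
        if save: cv2.imwrite(save,img)
    n=np.array([-np.sin(np.radians(25)),0,np.cos(np.radians(25))]);c=np.array(c0)
    m=np.isfinite(W[...,0]);P=W[m];g=img[m].max(1)
    for k in range(4):
        v=P-c;h=v@n;r=np.linalg.norm(v-h[:,None]*n,axis=1)
        cap=(r<.05)&(abs(h)<.004)
        D=P[cap&(r<.046)];  # deck annulus
        pc=D.mean(0);n=np.linalg.svd(D-pc,full_matrices=False)[2][2];n*=np.sign(n[2])
        c=c+n*((pc-c)@n)
        B=P[(r<.04)&(h>.012)&(h<.024)];bc=B.mean(0);bc-=n*((bc-c)@n)
        q=B-B.mean(0);q-=np.outer(q@n,n);ax=np.linalg.svd(q,full_matrices=False)[2][0];ax*=np.sign(ax[0])
        e1=frame(n,[0,1,0]).as_matrix();uv=((D-c)@e1[:,:2]).astype(np.float32);o,rad=cv2.minEnclosingCircle(uv)
        c=bc
    print('deckpts',len(D),'bar',len(B),'c',c.round(4),'circ',(c+0*c).round(3),o,rad,'n',n.round(4),'tilt',np.degrees(np.arccos(n[2])).round(2),'yawn',np.degrees(np.arctan2(-n[1],-n[0])).round(2),'bar',ax.round(4),'baryaw',np.degrees(np.arctan2(ax[1],ax[0])).round(2),'barlen',np.ptp(q@ax).round(4),'barh',((B-c)@n).mean().round(4))
    return c,n,ax
E
python3 - <<'E'
from fit import *
s=status.observe();print(s['tcp_pos'],s['orientation'],s['qvel'].round(3),s['joint_positions'].round(3))
c,n,ax=fit([.603,.197,.163],'pics/w1.png')
y=np.cross(n,ax)
plan(c+n*.005,frame(-n,y))
plan(c+n*.1,frame(-n,y))
E
```

```text
[0.51014455 0.19734901 0.36201466] [5.11284310e-03 2.70385752e+00 1.87262519e-03] [ 0.053 -0.003  0.03   0.004  0.005  0.01 ] [ 0.194 -0.286  1.822 -0.088  1.177 -1.356]
deckpts 2489 bar 589 c [0.6001 0.1971 0.1612] circ [0.6   0.197 0.161] (0.001341058872640133, -0.00037698954110965133) 0.042716220021247864 n [-0.4246 -0.0146  0.9053] tilt 25.14 yawn 1.97 bar [0.9048 0.0301 0.4249] baryaw 1.9 barlen 0.0604 barh 0.0183
T [ 0.0023 -0.0016  0.2147] dr [-0.76 -0.12 -1.84] rows 5.1
T [ 0.0025 -0.0029  0.1197] dr [-0.76 -0.12 -1.84] rows 2.9
```

View pics/w1.png

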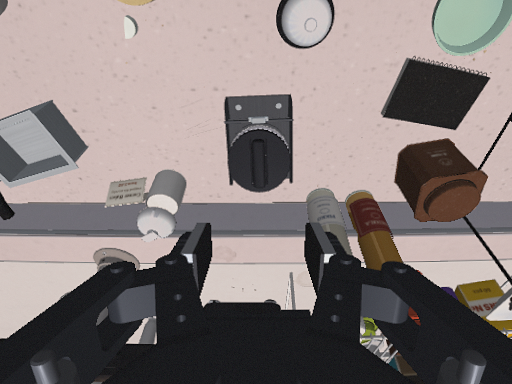

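The wrist view shows the capped tub at (259,160) below the open fingers, bar vertical between them. The fit gives a 25.1° tilt and a 1.9° bar yaw.

move_arm([
  {"fingers": 60,"translation": [0.0025,-0.003,0.04],"dr": [-0.75,-0.1,-1.85]},
  {"fingers": 60,"translation": [0.0025,-0.003,0.08],"dr": [-0.75,-0.1,-1.85]},
  {"fingers": 60,"translation": [0.0025,-0.003,0.12],"dr": [-0.75,-0.1,-1.85]},
  {"fingers": 60,"translation": [0.0025,-0.0025,0.15],"dr": [-0.75,-0.1,-1.85]},
  {"fingers": 60,"translation": [0.0025,-0.002,0.18],"dr": [-0.75,-0.1,-1.85]},
  {"fingers": 60,"translation": [0.0025,-0.0015,0.2],"dr": [-0.75,-0.1,-1.85]},
  {"fingers": 60,"translation": [0.0025,-0.0015,0.212],"dr": [-0.75,-0.1,-1.85]},
  {"fingers": 60,"translation": [0.0025,-0.0015,0.218],"dr": [-0.75,-0.1,-1.85]},
])

```text
time_s: 1.95
tcp_pos: [0.5975, 0.1989, 0.1597]
orientation: [-0.05, 2.707, 0.01]
wrist_force: [0.1, -0.5, 1.4]
grip_width: 0.6
grip_force: 0.0
```

move_arm([
  {"fingers": 10,"translation": [0,0,0],"dr": [0,0,0]},
  {"fingers": 10,"translation": [0,0,0],"dr": [0,0,0]},
  {"fingers": 10,"translation": [0,0,0],"dr": [0,0,0]},
  {"fingers": 10,"translation": [0,0,0],"dr": [0,0,0]},
  {"fingers": 10,"translation": [0,0,0],"dr": [0,0,0]},
  {"fingers": 10,"translation": [0,0,0],"dr": [0,0,0]},
], force=90)

```text
time_s: 2.45
tcp_pos: [0.6001, 0.1979, 0.1649]
orientation: [-0.047, 2.7, 0.011]
wrist_force: [-2.6, 2.0, 3.8]
grip_width: 0.162
grip_force: 89.1
```

move_arm([
  {"fingers": 10,"translation": [0,0,0.003],"dr": [0,0,0]},
  {"fingers": 10,"translation": [0,0,0.005],"dr": [0,0,0]},
  {"fingers": 10,"translation": [0,0,0.007],"dr": [0,0,0]},
  {"fingers": 10,"translation": [0,0,0.007],"dr": [0,0,0]},
  {"fingers": 10,"translation": [0,0,0.007],"dr": [0,0,0]},
])

```text
time_s: 2.87
tcp_pos: [0.6032, 0.198, 0.1589]
orientation: [-0.047, 2.7, 0.011]
wrist_force: [-10.4, 1.6, 13.0]
grip_width: 0.155
grip_force: 90.6
```

```bash
python3 - <<'E'
from h import *
s=status.observe();R=Ro.from_rotvec(s['orientation']);print(s['tcp_pos'],R.as_matrix()[:,2],'Ftool',R.inv().apply(s['wrist_force']).round(2),'d',R.inv().apply(s['tcp_pos']-np.array([.6001,.1979,.1649])).round(4),s['grip_width'],s['joint_positions'].round(2),s['ft_torque'].round(2))
E
```

```text
[0.60317397 0.19797531 0.15893582] [ 0.42677519  0.01529069 -0.90422847] Ftool [  3.79   2.02 -16.22] d [-0.0002 -0.      0.0067] 0.15526978449207243 [ 0.15  0.1   1.88 -0.07  0.73 -1.41] [0.2  0.98 0.13]
```

move_arm([
  {"fingers": 10,"translation": [0,0,0],"dr": [0,0,-6]},
  {"fingers": 10,"translation": [0,0,0],"dr": [0,0,-12]},
  {"fingers": 10,"translation": [0,0,0],"dr": [0,0,-18]},
  {"fingers": 10,"translation": [0,0,0],"dr": [0,0,-24]},
  {"fingers": 10,"translation": [0,0,0],"dr": [0,0,-30]},
  {"fingers": 10,"translation": [0,0,0],"dr": [0,0,-30]},
])

```text
time_s: 3.37
tcp_pos: [0.6041, 0.1979, 0.1599]
orientation: [-0.752, 2.601, -0.148]
wrist_force: [-8.2, 2.0, 12.1]
grip_width: 0.161
grip_force: 90.6
```

```bash
python3 - <<'E'
from h import *
s=status.observe();R=Ro.from_rotvec(s['orientation']);print(s['tcp_pos'],'Ftool',R.inv().apply(s['wrist_force']).round(2),R.inv().apply(s['ft_torque']).round(2),s['grip_width'],np.degrees((Ro.from_rotvec([-.047,2.7,.011]).inv()*R).as_rotvec()).round(1))
E
```

```text
[0.60405723 0.19787624 0.15985319] Ftool [  0.69   3.1  -14.39] [-0.6   0.42 -0.14] 0.1605524050189706 [  0.   -0.1 -30.2]
```

move_arm([
  {"fingers": 10,"translation": [0,0,0.0005],"dr": [0,0,-6]},
  {"fingers": 10,"translation": [0,0,0.0005],"dr": [0,0,-12]},
  {"fingers": 10,"translation": [0,0,0.0005],"dr": [0,0,-18]},
  {"fingers": 10,"translation": [0,0,0.0005],"dr": [0,0,-24]},
  {"fingers": 10,"translation": [0,0,0.0005],"dr": [0,0,-30]},
  {"fingers": 10,"translation": [0,0,0.0005],"dr": [0,0,-30]},
])

```text
time_s: 3.87
tcp_pos: [0.6041, 0.1981, 0.1594]
orientation: [-1.415, 2.344, -0.299]
wrist_force: [-8.5, 1.7, 12.9]
grip_width: 0.159
grip_force: 90.7
```

```bash
python3 - <<'E'
from h import *
s=status.observe();R=Ro.from_rotvec(s['orientation']);print(s['tcp_pos'],'Ftool',R.inv().apply(s['wrist_force']).round(2),R.inv().apply(s['ft_torque']).round(2),s['grip_width'],np.degrees((Ro.from_rotvec([-.047,2.7,.011]).inv()*R).as_rotvec()).round(1))
E
```

```text
[0.60410807 0.19810406 0.15936361] Ftool [ -0.71   2.79 -15.3 ] [-0.9  -0.04 -0.12] 0.15865352717065928 [  0.   -0.1 -60.2]
```

move_arm([
  {"fingers": 10,"translation": [0,0,-0.004],"dr": [0,0,0]},
  {"fingers": 10,"translation": [0,0,-0.008],"dr": [0,0,0]},
  {"fingers": 10,"translation": [0,0,-0.014],"dr": [0,0,0]},
  {"fingers": 10,"translation": [0,0,-0.02],"dr": [0,0,0]},
  {"fingers": 10,"translation": [0,0,-0.03],"dr": [0,0,0]},
  {"fingers": 10,"translation": [0,0,-0.045],"dr": [0,0,0]},
  {"fingers": 10,"translation": [0,0,-0.06],"dr": [0,0,0]},
  {"fingers": 10,"translation": [0,0,-0.06],"dr": [0,0,0]},
])

```text
time_s: 4.53
tcp_pos: [0.5782, 0.1967, 0.2144]
orientation: [-1.409, 2.346, -0.3]
wrist_force: [0.3, 0.4, -0.1]
grip_width: 0.159
grip_force: 88.5
```

```bash
python3 - <<'E'
from h import *
s=status.observe();R=Ro.from_rotvec(s['orientation']);print(s['tcp_pos'],'Ftool',R.inv().apply(s['wrist_force']).round(2),s['wrist_force'],s['grip_width'],s['joint_positions'].round(2))
a=capture('side');b=capture('wrist');W=cloud(b);np.savez('w2.npz',W=W,img=b['img'])
k=cv2.resize(a['img'][95:205,170:280],(384,384));cv2.imwrite('pics/l1.png',np.hstack([k,cv2.resize(b['img'],(400,300))[:,:] if 0 else b['img'][:, 80:480]]))
E
```

```text
[0.57820726 0.19673905 0.21439747] Ftool [-0.46 -0.06  0.24] [ 0.34148147  0.37800131 -0.09178704] 0.1587051787932926 [ 0.16 -0.03  1.89 -0.07  0.84 -2.46]
```

View pics/l1.png

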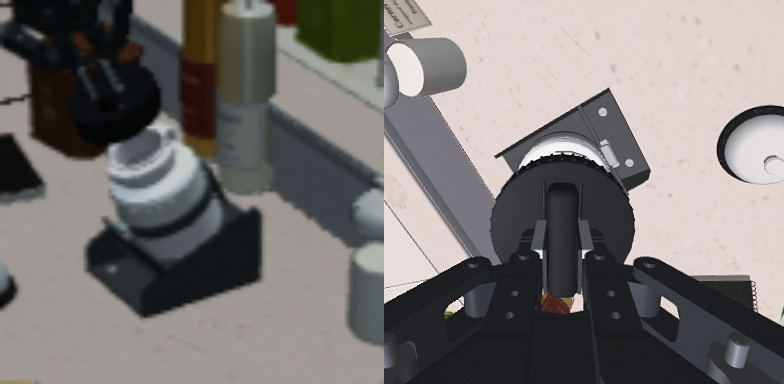

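The picture shows the cap off, held by its bar in the fingers at (562,215), with the open white tub mouth below it at (150,150) in the side crop.

```bash
python3 - <<'E'
from h import *
s=status.observe();R=Ro.from_rotvec(s['orientation']);d=np.load('w2.npz');W=d['W'];img=d['img']
L=R.inv().apply((W.reshape(-1,3)-s['tcp_pos']));g=img.reshape(-1,3).max(1)
m=(np.hypot(L[:,0],L[:,1])<.05)&(abs(L[:,2]-.004)<.012)&(g<60)&(abs(L[:,1])>.014)
D=L[m];print(len(D),np.percentile(D[:,2],[5,25,50,75,95]))
z=np.median(D[:,2]);D=D[abs(D[:,2]-z)<.0015];r=np.hypot(*D[:,:2].T);print(cv2.minEnclosingCircle(D[:,:2].astype(np.float32)))
z=R.as_matrix()[:,2];dn=np.array([0,0,-1.]);ax=np.cross(z,dn);a=np.arctan2(np.linalg.norm(ax),z@dn);Rd=Ro.from_rotvec(ax/np.linalg.norm(ax)*a)*R
print(Rd.as_rotvec(),'tooly',Rd.as_matrix()[:,1])
plan([.55,.10,.25],R);plan([.58,.04,.12],Rd);plan([.58,.04,.034],Rd,p0=np.array([.58,.04,.12]),R0=Rd)
# broken orientation from wrist image w1 
E
```

```text
3806 [0.00168273 0.0022896  0.00271753 0.0031876  0.00612895]
((0.0008272752165794373, -0.0009166963864117861), 0.04163380339741707)
[-1.61749682e+00  2.69319670e+00 -4.35983562e-17] tooly [-8.82758196e-01  4.69827594e-01 -5.23748153e-17]
T [ 0.0884 -0.0378 -0.0481] dr [0. 0. 0.] rows 2.6
T [ 0.1563 -0.0421  0.0814] dr [-21.88  12.62   0.  ] rows 4.3
T [0.    0.    0.086] dr [0. 0. 0.] rows 2.1
```

move_arm([
  {"fingers": 10,"translation": [0.03,-0.013,-0.028],"dr": [0,0,0]},
  {"fingers": 10,"translation": [0.06,-0.026,-0.044],"dr": [0,0,0]},
  {"fingers": 10,"translation": [0.088,-0.038,-0.048],"dr": [0,0,0]},
  {"fingers": 10,"translation": [0.11,-0.04,-0.01],"dr": [-6,3.3,0]},
  {"fingers": 10,"translation": [0.13,-0.041,0.02],"dr": [-12,6.6,0]},
  {"fingers": 10,"translation": [0.148,-0.042,0.05],"dr": [-17,9.7,0]},
  {"fingers": 10,"translation": [0.156,-0.042,0.081],"dr": [-21.9,12.6,0]},
  {"fingers": 10,"translation": [0.156,-0.042,0.081],"dr": [-21.9,12.6,0]},
])

```text
time_s: 5.3
tcp_pos: [0.5753, 0.0388, 0.1042]
orientation: [1.602, -2.676, -0.027]
wrist_force: [-3.0, 1.0, -5.3]
grip_width: 0.16
grip_force: 88.6
```

move_arm([
  {"fingers": 10,"translation": [0,0,0.03],"dr": [0,0,0]},
  {"fingers": 10,"translation": [0,0,0.06],"dr": [0,0,0]},
  {"fingers": 10,"translation": [0,0,0.08],"dr": [0,0,0]},
  {"fingers": 10,"translation": [0,0,0.086],"dr": [0,0,0]},
  {"fingers": 10,"translation": [0,0,0.086],"dr": [0,0,0]},
  {"fingers": 10,"translation": [0,0,0.086],"dr": [0,0,0]},
])

```text
time_s: 5.8
tcp_pos: [0.5802, 0.0406, 0.0353]
orientation: [-1.618, 2.692, -0.0]
wrist_force: [0.4, 0.3, -0.8]
grip_width: 0.158
grip_force: 88.6
```

move_arm([
  {"fingers": 10,"translation": [0,0,0.003],"dr": [0,0,0]},
  {"fingers": 10,"translation": [0,0,0.005],"dr": [0,0,0]},
  {"fingers": 10,"translation": [0,0,0.006],"dr": [0,0,0]},
  {"fingers": 10,"translation": [0,0,0.006],"dr": [0,0,0]},
])

```text
time_s: 6.13
tcp_pos: [0.5805, 0.0404, 0.0292]
orientation: [-1.617, 2.692, -0.0]
wrist_force: [0.3, -1.2, 2.0]
grip_width: 0.162
grip_force: 89.1
```

move_arm([
  {"fingers": 50,"translation": [0,0,0],"dr": [0,0,0]},
  {"fingers": 50,"translation": [0,0,0],"dr": [0,0,0]},
  {"fingers": 50,"translation": [0,0,0],"dr": [0,0,0]},
  {"fingers": 50,"translation": [0,0,-0.03],"dr": [0,0,0]},
  {"fingers": 50,"translation": [0,0,-0.07],"dr": [0,0,0]},
  {"fingers": 50,"translation": [0,0,-0.11],"dr": [0,0,0]},
  {"fingers": 50,"translation": [0,0,-0.15],"dr": [0,0,0]},
  {"fingers": 50,"translation": [0,0,-0.15],"dr": [0,0,0]},
])

```text
time_s: 6.8
tcp_pos: [0.5852, 0.0399, 0.1881]
orientation: [-1.612, 2.682, -0.015]
wrist_force: [1.2, 0.1, 2.0]
grip_width: 0.495
grip_force: 0.0
```

```bash
python3 - <<'E'
from h import *
s=status.observe();R=Ro.from_rotvec(s['orientation']);print(s['tcp_pos'],s['joint_positions'].round(2),R.as_matrix().round(2))
# candidate: tool down, tool y perpendicular to tablet->cup direction
t=np.array([.448,-.227]);c=np.array([.413,-.176]);d=(c-t)/np.linalg.norm(c-t);y=[-d[1],d[0],0];print(d,y)
Rg=frame([0,0,-1],y);Rg2=frame([0,0,-1],-np.array(y));
plan([.448,-.227,.20],Rg);plan([.448,-.227,.20],Rg2)
b=capture('wrist');W=cloud(b);np.savez('w3.npz',W=W,img=b['img']);cv2.imwrite('pics/w3.png',b['img'])
E
```

```text
[0.58520345 0.03985743 0.18808991] [-0.14  0.21  1.62  0.    1.29 -2.79] [[-0.47 -0.88  0.02]
 [-0.88  0.47 -0.  ]
 [-0.01 -0.01 -1.  ]]
[-0.5658425   0.82451335] [np.float64(-0.8245133526438031), np.float64(-0.5658424969124142), 0]
T [ 0.3    -0.0043 -0.0135] dr [ -0.91  -0.16 -62.46] rows 8.7
T [ 0.3    -0.0043 -0.0135] dr [ -0.18   1.04 117.54] rows 16.4
```

View pics/w3.png

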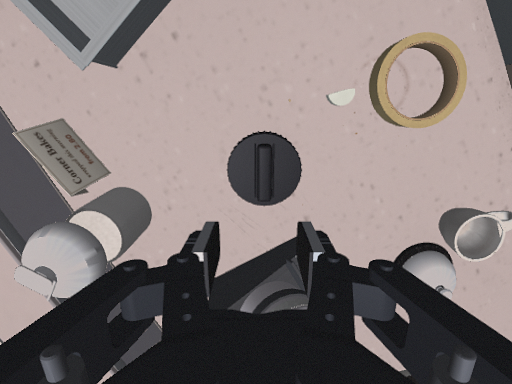

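The cap stands on its skirt at (264,168), bar vertical between the fingers. The broken half is at (341,97), flat side up in the picture, with the tape roll at (420,80) to its right.

move_arm([
  {"fingers": 60,"translation": [0.04,0,-0.013],"dr": [0,0,7]},
  {"fingers": 60,"translation": [0.08,0,-0.013],"dr": [0,0,14]},
  {"fingers": 60,"translation": [0.12,0,-0.013],"dr": [0,0,21]},
  {"fingers": 60,"translation": [0.16,0,-0.013],"dr": [0,0,28]},
  {"fingers": 60,"translation": [0.2,0,-0.013],"dr": [0,0,35]},
  {"fingers": 60,"translation": [0.23,0,-0.013],"dr": [0,0,42]},
  {"fingers": 60,"translation": [0.25,0,-0.013],"dr": [0,0,49]},
  {"fingers": 60,"translation": [0.26,0,-0.013],"dr": [0,0,56]},
])

```text
time_s: 7.52
tcp_pos: [0.4558, -0.191, 0.1898]
orientation: [0.15, -3.135, -0.002]
wrist_force: [1.2, -0.3, -0.1]
grip_width: 0.602
grip_force: 0.0
```

```bash
cat >> h.py <<'E'
def white(W,img,c,r=.05,zl=.007,zh=.018):
    m=(np.hypot(W[...,0]-c[0],W[...,1]-c[1])<r)&(W[...,2]>zl)&(W[...,2]<zh)
    n,l,st,_=cv2.connectedComponentsWithStats(m.astype(np.uint8))
    for i in range(1,n):
        if st[i,4]>40:
            Q=W[l==i];h=cv2.convexHull(np.float32(Q[:,:2]*1000));a=cv2.minAreaRect(h);print(st[i,4],'mean',Q.mean(0).round(4),'rect',np.round(a[0],1),np.round(a[1],1),round(a[2],1),'circ',cv2.minEnclosingCircle(h))
E
python3 - <<'E'
from h import *
d=np.load('w3.npz');white(d['W'],d['img'],(.467,.011),.04)
Q=d['W'];m=(np.hypot(Q[...,0]-.467,Q[...,1]-.011)<.03)&(Q[...,2]>.007)&(Q[...,2]<.018);P=Q[m];print(cv2.convexHull(np.float32(P[:,:2]*1000).round(0))[:,0].tolist())
b=np.load('top0.npz')['W'];P=b[120:200,255:340].reshape(-1,3);P=P[(P[:,2]>.055)&(P[:,2]<.07)&(P[:,0]<.745)];print('pan',len(P),cv2.minAreaRect(np.float32(P[:,:2]*1000)),P.mean(0))
s=status.observe();print(s['tcp_pos'],s['joint_positions'].round(2))
t=np.array([.448,-.227]);c=np.array([.413,-.176]);d=(c-t)/np.linalg.norm(c-t);y=np.array([-d[1],d[0],0])
plan([.448,-.227,.20],frame([0,0,-1],-y))
E
```

```text
120 mean [0.434  0.0194 0.0127] rect [433.9  19.4] [33.4  3.3] 73.8 circ ((432.41326904296875, 19.789339065551758), 16.70766258239746)
310 mean [0.4673 0.0088 0.011 ] rect [467.3   9.9] [15.6 29.2] 80.4 circ ((466.31427001953125, 3.863630771636963), 14.678629875183105)
[[481.0, 1.0], [480.0, 6.0], [479.0, 9.0], [478.0, 11.0], [475.0, 14.0], [467.0, 18.0], [463.0, 18.0], [460.0, 17.0], [456.0, 14.0], [452.0, 8.0], [452.0, 7.0], [465.0, 2.0], [478.0, 0.0], [480.0, 0.0]]
pan 951 ((658.3036499023438, -259.5918884277344), (120.6839370727539, 240.04519653320312), 15.950851440429688) [ 0.66333376 -0.25842482  0.0617688 ]
[ 0.45582441 -0.19098619  0.18975045] [-0.64 -0.01  1.86 -0.    1.3  -2.31]
T [ 0.0113 -0.0351 -0.0103] dr [-2.000e-02 -2.000e-01  6.102e+01] rows 8.5
```

move_arm([
  {"fingers": 60,"translation": [0.011,-0.035,-0.01],"dr": [0,0,7]},
  {"fingers": 60,"translation": [0.011,-0.035,-0.01],"dr": [0,0,14]},
  {"fingers": 60,"translation": [0.011,-0.035,-0.01],"dr": [0,0,21]},
  {"fingers": 60,"translation": [0.011,-0.035,-0.01],"dr": [0,0,28]},
  {"fingers": 60,"translation": [0.011,-0.035,-0.01],"dr": [0,0,35]},
  {"fingers": 60,"translation": [0.011,-0.035,-0.01],"dr": [0,0,42]},
  {"fingers": 60,"translation": [0.011,-0.035,-0.01],"dr": [0,0,49]},
  {"fingers": 60,"translation": [0.011,-0.035,-0.01],"dr": [0,0,56]},
])

```text
time_s: 8.18
tcp_pos: [0.4498, -0.2246, 0.1996]
orientation: [-1.335, -2.84, -0.001]
wrist_force: [0.0, -0.9, 0.5]
grip_width: 0.603
grip_force: 0.0
```

move_arm([
  {"fingers": 60,"translation": [0,0,0],"dr": [0,0,5]},
  {"fingers": 60,"translation": [0,0,0],"dr": [0,0,5]},
  {"fingers": 60,"translation": [0,0,0],"dr": [0,0,5]},
])

```text
time_s: 8.43
tcp_pos: [0.45, -0.2247, 0.2]
orientation: [-1.446, -2.786, -0.0]
wrist_force: [0.6, 0.6, -0.3]
grip_width: 0.6
grip_force: 0.0
```

```bash
python3 - <<'E'
from h import *
s=status.observe();R=Ro.from_rotvec(s['orientation']);print(s['tcp_pos'],s['joint_positions'].round(2))
b=capture('wrist');W=cloud(b);np.savez('w4.npz',W=W,img=b['img']);cv2.imwrite('pics/w4.png',b['img'])
white(W,b['img'],(.448,-.227),.05)
m=(np.hypot(W[...,0]-.413,W[...,1]+.176)<.07)&(W[...,2]>.03)&(W[...,2]<.06);Q=W[m];print('cup',cv2.minEnclosingCircle(np.float32(Q[:,:2])),Q.mean(0))
m=(W[...,0]>.56)&(W[...,0]<.76)&(W[...,1]>-.38)&(W[...,1]<-.1)&(W[...,2]>.055)&(W[...,2]<.07);P=W[m];print('pan',len(P),cv2.minAreaRect(np.float32(P[:,:2]*1000)))
E
```

```text
[ 0.44997873 -0.22468197  0.19996839] [-0.7  -0.    1.83 -0.    1.32 -1.32]
280 mean [ 0.4236 -0.1931  0.0114] rect [ 423.7 -193. ] [35.8 15.5] 35.5 circ ((421.075927734375, -189.2914581298828), 17.914995193481445)
468 mean [ 0.4474 -0.2292  0.0111] rect [ 448.  -229.8] [28.1 30.1] 34.8 circ ((447.86334228515625, -229.83029174804688), 15.135224342346191)
cup ((0.40731579065322876, -0.1751619577407837), 0.040875863283872604) [ 0.40954246 -0.17679375  0.04654148]
pan 3169 ((651.8596801757812, -245.95791625976562), (121.43604278564453, 206.9816436767578), 15.4503755569458)
```

View pics/w4.png

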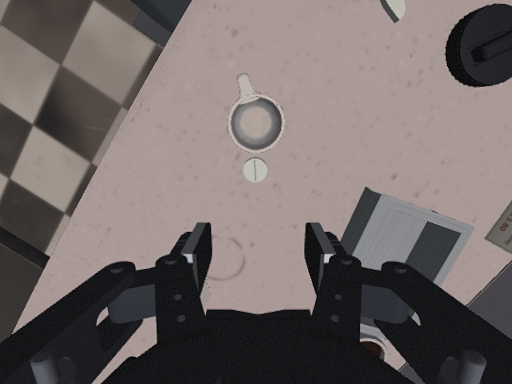

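The tablet is at (255,170) with cup 0 directly above it at (256,122), and the fingers straddle the tablet's column. The pan is at (410,240) and the cap at (487,45).

```bash
python3 - <<'E'
from h import *
s=status.observe();R=Ro.from_rotvec(s['orientation'])
plan([.4478,-.2298,.002],R)
E
```

```text
T [-0.0033 -0.0046  0.1982] dr [0. 0. 0.] rows 4.8
```

move_arm([
  {"fingers": 60,"translation": [-0.0033,-0.0046,0.04],"dr": [0,0,0]},
  {"fingers": 60,"translation": [-0.0033,-0.0046,0.08],"dr": [0,0,0]},
  {"fingers": 60,"translation": [-0.0033,-0.0046,0.12],"dr": [0,0,0]},
  {"fingers": 60,"translation": [-0.0033,-0.0046,0.15],"dr": [0,0,0]},
  {"fingers": 60,"translation": [-0.0033,-0.0046,0.175],"dr": [0,0,0]},
  {"fingers": 60,"translation": [-0.0033,-0.0046,0.19],"dr": [0,0,0]},
  {"fingers": 60,"translation": [-0.0033,-0.0046,0.198],"dr": [0,0,0]},
  {"fingers": 60,"translation": [-0.0033,-0.0046,0.198],"dr": [0,0,0]},
])

```text
time_s: 9.15
tcp_pos: [0.447, -0.2292, 0.0011]
orientation: [-1.447, -2.783, -0.001]
wrist_force: [0.5, 0.1, -0.2]
grip_width: 0.601
grip_force: 0.0
```

move_arm([
  {"fingers": 25,"translation": [0,0,0],"dr": [0,0,0]},
  {"fingers": 25,"translation": [0,0,0],"dr": [0,0,0]},
  {"fingers": 25,"translation": [0,0,0],"dr": [0,0,0]},
  {"fingers": 25,"translation": [0,0,0],"dr": [0,0,0]},
  {"fingers": 25,"translation": [0,0,0],"dr": [0,0,0]},
], force=25)

```text
time_s: 9.57
tcp_pos: [0.4494, -0.2312, 0.0045]
orientation: [1.45, 2.785, -0.001]
wrist_force: [0.6, -0.4, 5.5]
grip_width: 0.33
grip_force: 25.1
```

```bash
cat >> h.py <<'E'
N=np.array([-.4255,-.0146,.905]);N/=np.linalg.norm(N);E1=np.array([.905,.03,.4255]);E1-=N*(E1@N);E1/=np.linalg.norm(E1)
M=np.array([.6077,.1975,.1492]); RT=frame(-N,np.cross(N,E1))
E
python3 - <<'E'
from h import *
s=status.observe();R=Ro.from_rotvec(s['orientation']);p0=s['tcp_pos']
H=M+N*.08+E1*.006;D=M+N*.009+E1*.006
print(H,D,RT.as_matrix()[:,1]);A=p0+[0,0,.25]
plan(A,R)
q=A+(H-A)*.5;from scipy.spatial.transform import Slerp
Rm=Slerp([0,1],Ro.concatenate([R,RT]))(.5)
plan(q,Rm,p0=A,R0=R);plan(H,RT,p0=q,R0=Rm);plan(D,RT,p0=H,R0=RT)
E
```

```text
[0.57909114 0.19651204 0.22414369] [0.60929729 0.19754849 0.15989796] [-3.33412392e-02  9.99443926e-01  4.47717188e-04]
T [-0.0005  0.     -0.25  ] dr [0. 0. 0.] rows 6.0
T [0.138  0.1758 0.0149] dr [ -6.29 -11.48 -27.97] rows 5.4
T [0.0427 0.2191 0.0186] dr [ -6.29 -11.48 -27.97] rows 5.4
T [ 0.    -0.     0.071] dr [0. 0. 0.] rows 1.7
```

move_arm([
  {"fingers": 25,"translation": [0,0,-0.01],"dr": [0,0,0]},
  {"fingers": 25,"translation": [0,0,-0.035],"dr": [0,0,0]},
  {"fingers": 25,"translation": [0,0,-0.07],"dr": [0,0,0]},
  {"fingers": 25,"translation": [0,0,-0.11],"dr": [0,0,0]},
  {"fingers": 25,"translation": [0,0,-0.15],"dr": [0,0,0]},
  {"fingers": 25,"translation": [0,0,-0.19],"dr": [0,0,0]},
  {"fingers": 25,"translation": [0,0,-0.225],"dr": [0,0,0]},
  {"fingers": 25,"translation": [0,0,-0.25],"dr": [0,0,0]},
], force=40)

```text
time_s: 10.23
tcp_pos: [0.4491, -0.2308, 0.2577]
orientation: [1.449, 2.783, -0.002]
wrist_force: [0.1, -1.2, 0.6]
grip_width: 0.32
grip_force: 39.5
```

move_arm([
  {"fingers": 25,"translation": [0.017,0.022,0.002],"dr": [-0.8,-1.4,-3.5]},
  {"fingers": 25,"translation": [0.035,0.044,0.004],"dr": [-1.6,-2.9,-7]},
  {"fingers": 25,"translation": [0.052,0.066,0.006],"dr": [-2.4,-4.3,-10.5]},
  {"fingers": 25,"translation": [0.069,0.088,0.008],"dr": [-3.1,-5.7,-14]},
  {"fingers": 25,"translation": [0.086,0.11,0.009],"dr": [-3.9,-7.2,-17.5]},
  {"fingers": 25,"translation": [0.103,0.132,0.011],"dr": [-4.7,-8.6,-21]},
  {"fingers": 25,"translation": [0.121,0.154,0.013],"dr": [-5.5,-10,-24.5]},
  {"fingers": 25,"translation": [0.138,0.176,0.015],"dr": [-6.3,-11.5,-28]},
])

```text
time_s: 10.9
tcp_pos: [0.5134, -0.0148, 0.2385]
orientation: [0.673, 2.836, 0.008]
wrist_force: [1.0, -0.3, -0.1]
grip_width: 0.322
grip_force: 39.5
```

move_arm([
  {"fingers": 25,"translation": [0.005,0.027,0.002],"dr": [-0.8,-1.4,-3.5]},
  {"fingers": 25,"translation": [0.011,0.055,0.005],"dr": [-1.6,-2.9,-7]},
  {"fingers": 25,"translation": [0.016,0.082,0.007],"dr": [-2.4,-4.3,-10.5]},
  {"fingers": 25,"translation": [0.021,0.11,0.009],"dr": [-3.1,-5.7,-14]},
  {"fingers": 25,"translation": [0.027,0.137,0.012],"dr": [-3.9,-7.2,-17.5]},
  {"fingers": 25,"translation": [0.032,0.164,0.014],"dr": [-4.7,-8.6,-21]},
  {"fingers": 25,"translation": [0.037,0.192,0.016],"dr": [-5.5,-10,-24.5]},
  {"fingers": 25,"translation": [0.043,0.219,0.019],"dr": [-6.3,-11.5,-28]},
])

```text
time_s: 11.57
tcp_pos: [0.5782, 0.199, 0.2234]
orientation: [-0.05, 2.701, 0.014]
wrist_force: [0.3, 0.2, -0.1]
grip_width: 0.323
grip_force: 39.5
```

```bash
python3 - <<'E'
from h import *
b=capture('wrist');b=capture('wrist');W=cloud(b);s=status.observe();R=Ro.from_rotvec(s['orientation']);print(s)
cv2.imwrite('pics/w5.png',np.hstack([b['img'][60:384,80:432]]))
L=R.inv().apply(W.reshape(-1,3)-s['tcp_pos']);g=b['img'].reshape(-1,3).min(1)
m=(abs(L[:,2])<.02)&(np.hypot(L[:,0],L[:,1])<.03)&(abs(L[:,1])<.012);Q=L[m];print('tablet in tool',len(Q),Q.mean(0),Q.min(0),Q.max(0))
np.savez('w5.npz',W=W,img=b['img'])
D=M+N*.009+E1*.006
plan(D,RT)
E
```

```text
{'time_s': 11.6667, 'joint_positions': array([ 0.16181581, -0.03622638,  1.87766018, -0.06497627,  0.8669402 ,
       -1.41636646]), 'qvel': array([-0.05133218, -0.02285141,  0.00850625, -0.01542634,  0.03904515,
        0.0071941 ]), 'effort': array([  1.17031083, -32.41504669, -34.81991529,  -0.09068768,
        -2.14991167,  -0.05840098]), 'tcp_pos': array([0.57704984, 0.20036908, 0.22199414]), 'orientation': array([-0.05212338,  2.70429301,  0.01518355]), 'wrist_force': array([-0.93421706, -0.0595908 , -0.84280094]), 'ft_torque': array([-0.03075502,  0.20330808, -0.00242358]), 'grip_force': 39.49650049209595, 'grip_width': 0.3215278801906484}
tablet in tool 2240 [ 0.00476341  0.00032641 -0.0058793 ] [-0.01287791 -0.01197471 -0.00854581] [0.01797358 0.01198932 0.00431585]
T [-0.0028 -0.0042  0.0698] dr [ 0.25 -0.16  0.25] rows 1.7
```

View pics/w5.png

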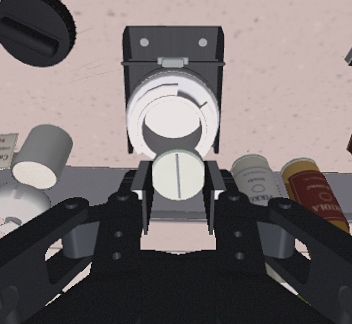

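The wrist crop shows the tablet gripped at (178,175), with the open tub mouth just above it at (173,118) and empty.

```bash
python3 - <<'E'
from h import *
d=np.load('w5.npz');W=d['W'];P=W.reshape(-1,3);v=P-M;h=v@N;E2=np.cross(N,E1);u=v@E1;w=v@E2;r=np.hypot(u,w)
m=(abs(h)<.006)&(r<.034)&(r>.02)&(u<.012);print(m.sum(),np.histogram(h[m],np.arange(-.006,.0061,.001)))
m&=abs(h-np.median(h[m]))<.0015;A=np.c_[2*u[m],2*w[m],np.ones(m.sum())];x=np.linalg.lstsq(A,u[m]**2+w[m]**2,rcond=None)[0];print('centre off e1,e2',x[:2],np.sqrt(x[2]+x[0]**2+x[1]**2),np.median(h[m]),u[m].min(),w[m].min(),w[m].max())
E
```

```text
1405 (array([ 12,  17,  44, 308, 404, 357, 230,  32,   1,   0,   0,   0]), array([-0.006, -0.005, -0.004, -0.003, -0.002, -0.001,  0.   ,  0.001,
        0.002,  0.003,  0.004,  0.005,  0.006]))
centre off e1,e2 [-0.00059906 -0.00010355] 0.029492363135565317 -0.001344263637148048 -0.03393604105918267 -0.033670425309552 0.03355248440401858
```

move_arm([
  {"fingers": 25,"translation": [-0.0026,-0.0025,0.015],"dr": [0,0,0]},
  {"fingers": 25,"translation": [-0.0026,-0.0025,0.035],"dr": [0,0,0]},
  {"fingers": 25,"translation": [-0.0026,-0.0025,0.055],"dr": [0,0,0]},
  {"fingers": 25,"translation": [-0.0026,-0.0025,0.065],"dr": [0,0,0]},
  {"fingers": 25,"translation": [-0.0026,-0.0025,0.0695],"dr": [0,0,0]},
  {"fingers": 25,"translation": [-0.0026,-0.0025,0.0695],"dr": [0,0,0]},
  {"fingers": 25,"translation": [-0.0026,-0.0025,0.0695],"dr": [0,0,0]},
  {"fingers": 25,"translation": [-0.0026,-0.0025,0.0695],"dr": [0,0,0]},
])

```text
time_s: 12.33
tcp_pos: [0.6106, 0.1963, 0.1624]
orientation: [-0.045, 2.701, 0.014]
wrist_force: [0.3, 0.2, 0.2]
grip_width: 0.321
grip_force: 39.5
```

```bash
python3 - <<'E'
from h import *
s=status.observe();print(s['wrist_force'],s['grip_width']);plan(M+N*.009+E1*.006,RT)
E
```

```text
[0.28803574 0.16444852 0.23322665] 0.32075585482169733
T [0.0022 0.0013 0.0017] dr [ 0.13  0.03 -0.01] rows 0.1
```

move_arm([
  {"fingers": 25,"translation": [0.0025,0.001,0.002],"dr": [0,0,0]},
  {"fingers": 25,"translation": [0.0025,0.001,0.002],"dr": [0,0,0]},
  {"fingers": 25,"translation": [0.0025,0.001,0.002],"dr": [0,0,0]},
  {"fingers": 60,"translation": [0.0025,0.001,0.002],"dr": [0,0,0]},
  {"fingers": 60,"translation": [0.0025,0.001,0.002],"dr": [0,0,0]},
  {"fingers": 60,"translation": [0.0025,0.001,0.002],"dr": [0,0,0]},
  {"fingers": 60,"translation": [0.0025,0.001,0.002],"dr": [0,0,0]},
  {"fingers": 60,"translation": [0.0025,0.001,0.002],"dr": [0,0,0]},
])

```text
time_s: 13.0
tcp_pos: [0.6086, 0.1972, 0.158]
orientation: [-0.046, 2.703, 0.013]
wrist_force: [-0.6, -0.3, -0.4]
grip_width: 0.598
grip_force: 0.0
```

move_arm([
  {"fingers": 60,"translation": [0,0,-0.03],"dr": [0,0,0]},
  {"fingers": 60,"translation": [0,0,-0.07],"dr": [0,0,0]},
  {"fingers": 60,"translation": [0,0,-0.1],"dr": [0,0,0]},
  {"fingers": 60,"translation": [0,0,-0.12],"dr": [0,0,0]},
  {"fingers": 60,"translation": [0,0,-0.12],"dr": [0,0,0]},
])

```text
time_s: 13.42
tcp_pos: [0.5593, 0.1959, 0.273]
orientation: [-0.046, 2.693, 0.015]
wrist_force: [1.0, 0.2, 0.8]
grip_width: 0.6
grip_force: 0.0
```

```bash
python3 - <<'E'
from h import *
b=capture('wrist');s=status.observe();print(s['tcp_pos'],s['joint_positions'].round(2))
t=capture('top')
cv2.imwrite('pics/w6.png',np.hstack([b['img'][40:340,110:410],cv2.resize(t['img'][130:230,120:220],(300,300))]))
Wt=cloud(t);white(Wt,t['img'],(.467,.011),.03)
# pan from top, rim corners
m=(Wt[...,0]>.56)&(Wt[...,0]<.78)&(Wt[...,1]>-.38)&(Wt[...,1]<-.1)&(Wt[...,2]>.055)&(Wt[...,2]<.068);n,l,st,_=cv2.connectedComponentsWithStats(cv2.morphologyEx(m.astype(np.uint8),cv2.MORPH_OPEN,np.ones((2,2),np.uint8)))
i=1+st[1:,4].argmax();P=Wt[l==i];print('pan',st[i],cv2.minAreaRect(np.float32(P[:,:2]*1000)))
G=np.array([.4673,.0095,.002]);Rg=frame([0,0,-1],[.19,.98,0]);p=G+[0,0,.15]
plan(p,Rg);plan(G,Rg,p0=p,R0=Rg)
E
```

```text
[0.55879303 0.19556557 0.26988631] [ 0.16 -0.13  1.87 -0.06  0.96 -1.42]
pan [265 135  64  52 683] ((652.333740234375, -239.51336669921875), (129.996826171875, 188.71339416503906), 20.130237579345703)
T [ 0.1366 -0.1828  0.0625] dr [ 2.98 25.07 12.7 ] rows 5.7
T [0.   0.   0.15] dr [0. 0. 0.] rows 3.6
```

View pics/w6.png

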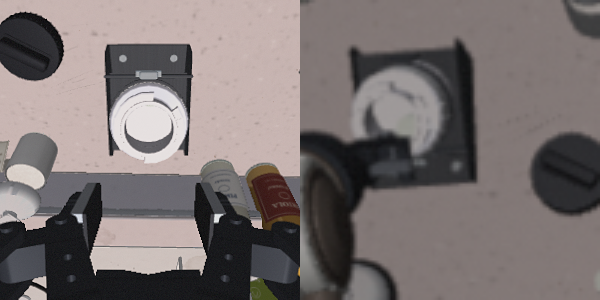

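The tub mouth at (150,120) is clear, with nothing on the rim or around the stand, so the tablet fell inside. The cap still stands at (30,45) in the left half and (570,175) in the right.

move_arm([
  {"fingers": 50,"translation": [0.017,-0.023,0],"dr": [0.4,3.1,1.6]},
  {"fingers": 50,"translation": [0.034,-0.046,0.01],"dr": [0.7,6.3,3.2]},
  {"fingers": 50,"translation": [0.051,-0.069,0.02],"dr": [1.1,9.4,4.8]},
  {"fingers": 50,"translation": [0.07,-0.095,0.03],"dr": [1.5,12.5,6.4]},
  {"fingers": 50,"translation": [0.09,-0.12,0.04],"dr": [1.9,15.7,7.9]},
  {"fingers": 50,"translation": [0.11,-0.145,0.05],"dr": [2.2,18.8,9.5]},
  {"fingers": 50,"translation": [0.125,-0.167,0.057],"dr": [2.6,22,11.1]},
  {"fingers": 50,"translation": [0.137,-0.183,0.0625],"dr": [3,25.1,12.7]},
])

```text
time_s: 14.18
tcp_pos: [0.464, 0.0078, 0.148]
orientation: [-0.304, -3.117, 0.0]
wrist_force: [0.5, 0.1, -0.7]
grip_width: 0.498
grip_force: 0.0
```

move_arm([
  {"fingers": 50,"translation": [0,0,0],"dr": [0,0,0]},
  {"fingers": 50,"translation": [0,0,0],"dr": [0,0,0]},
])

```text
time_s: 14.35
tcp_pos: [0.4656, 0.009, 0.1492]
orientation: [-0.303, -3.121, -0.001]
wrist_force: [-0.1, 1.0, 0.8]
grip_width: 0.498
grip_force: 0.0
```

```bash
python3 - <<'E'
from h import *
b=capture('wrist');W=cloud(b);s=status.observe();print(s['tcp_pos'],s['joint_positions'].round(2));white(W,b['img'],(.467,.011),.025)
G=np.array([.4673,.0095,.003]);Rg=frame([0,0,-1],[.19,.98,0])
plan(G,Rg)
m=(abs(W[...,0]-.467)<.025)&(abs(W[...,1]-.01)<.022)&(W[...,2]>.006)&(W[...,2]<.018);P=W[m];print(cv2.convexHull(np.float32(P[:,:2]*1000).round(0))[:,0].tolist())
cv2.imwrite('pics/w7.png',b['img'])
E
```

```text
[0.46611115 0.00956098 0.15020879] [-0.24 -0.04  1.98 -0.    1.21 -1.62]
344 mean [0.4669 0.0084 0.0112] rect [467.    9.2] [14.6 29.3] 78.6 circ ((466.0154113769531, 3.73962664604187), 14.694561004638672)
T [-0.0017  0.0002  0.1472] dr [-0.01 -0.21 -0.02] rows 3.5
[[481.0, 4.0], [479.0, 10.0], [477.0, 13.0], [476.0, 14.0], [472.0, 16.0], [467.0, 17.0], [461.0, 17.0], [459.0, 16.0], [455.0, 13.0], [454.0, 12.0], [451.0, 7.0], [454.0, 5.0], [459.0, 3.0], [473.0, 0.0], [478.0, -1.0], [480.0, -1.0], [481.0, 3.0]]
```

move_arm([
  {"fingers": 50,"translation": [-0.0012,0,0.04],"dr": [0,0,0]},
  {"fingers": 50,"translation": [-0.0012,0,0.08],"dr": [0,0,0]},
  {"fingers": 50,"translation": [-0.0012,0,0.115],"dr": [0,0,0]},
  {"fingers": 50,"translation": [-0.0012,0,0.135],"dr": [0,0,0]},
  {"fingers": 50,"translation": [-0.0012,0,0.145],"dr": [0,0,0]},
  {"fingers": 50,"translation": [-0.0012,0,0.1465],"dr": [0,0,0]},
  {"fingers": 50,"translation": [-0.0012,0,0.1465],"dr": [0,0,0]},
])

```text
time_s: 14.98
tcp_pos: [0.468, 0.0094, 0.0056]
orientation: [-0.299, -3.126, 0.001]
wrist_force: [-0.7, -0.2, 1.4]
grip_width: 0.502
grip_force: 0.0
```

move_arm([
  {"fingers": 5,"translation": [0,0,0],"dr": [0,0,0]},
  {"fingers": 5,"translation": [0,0,0],"dr": [0,0,0]},
  {"fingers": 5,"translation": [0,0,0],"dr": [0,0,0]},
  {"fingers": 5,"translation": [0,0,0],"dr": [0,0,0]},
  {"fingers": 5,"translation": [0,0,0],"dr": [0,0,0]},
  {"fingers": 5,"translation": [0,0,0],"dr": [0,0,0]},
  {"fingers": 5,"translation": [0,0,0],"dr": [0,0,0]},
], force=30)

```text
time_s: 15.57
tcp_pos: [0.4692, 0.0085, 0.0069]
orientation: [0.301, 3.126, -0.002]
wrist_force: [-0.5, 0.2, 7.3]
grip_width: 0.168
grip_force: 29.4
```

```bash
python3 - <<'E'
from h import *
s=status.observe();R=Ro.from_rotvec(s['orientation']);p0=s['tcp_pos'];A=p0+[0,0,.15];a=np.radians(16)
Rp=frame([0,0,-1],[-np.sin(a),np.cos(a),0]);Q=np.array([.655,-.243,.155])
plan(Q,Rp,p0=A,R0=R);plan([.655,-.243,.035],Rp,p0=Q,R0=Rp)
E
```

```text
T [-0.2304 -0.2115  0.0025] dr [ -0.07   0.08 -26.99] rows 7.5
T [0.   0.   0.12] dr [0. 0. 0.] rows 2.9
```

move_arm([
  {"fingers": 5,"translation": [0,0,-0.015],"dr": [0,0,0]},
  {"fingers": 5,"translation": [0,0,-0.05],"dr": [0,0,0]},
  {"fingers": 5,"translation": [0,0,-0.09],"dr": [0,0,0]},
  {"fingers": 5,"translation": [0,0,-0.125],"dr": [0,0,0]},
  {"fingers": 5,"translation": [0,0,-0.15],"dr": [0,0,0]},
])

```text
time_s: 15.98
tcp_pos: [0.4692, 0.0087, 0.1594]
orientation: [0.3, 3.123, -0.002]
wrist_force: [0.5, -0.4, -0.9]
grip_width: 0.167
grip_force: 29.5
```

move_arm([
  {"fingers": 5,"translation": [-0.028,-0.026,0],"dr": [0,0,-3.4]},
  {"fingers": 5,"translation": [-0.057,-0.053,0],"dr": [0,0,-6.8]},
  {"fingers": 5,"translation": [-0.086,-0.079,0],"dr": [0,0,-10.2]},
  {"fingers": 5,"translation": [-0.115,-0.106,0],"dr": [0,0,-13.5]},
  {"fingers": 5,"translation": [-0.144,-0.132,0],"dr": [0,0,-17]},
  {"fingers": 5,"translation": [-0.173,-0.159,0],"dr": [0,0,-20.3]},
  {"fingers": 5,"translation": [-0.202,-0.185,0],"dr": [0,0,-23.7]},
  {"fingers": 5,"translation": [-0.23,-0.211,0],"dr": [0,0,-27]},
])

```text
time_s: 16.65
tcp_pos: [0.6543, -0.2438, 0.1553]
orientation: [0.442, -3.109, 0.001]
wrist_force: [0.3, 0.3, -0.2]
grip_width: 0.166
grip_force: 29.4
```

move_arm([
  {"fingers": 5,"translation": [0,0,0],"dr": [0,0,0]},
  {"fingers": 5,"translation": [0,0,0],"dr": [0,0,0]},
])

```text
time_s: 16.82
tcp_pos: [0.6536, -0.2436, 0.154]
orientation: [0.434, -3.109, -0.0]
wrist_force: [-0.1, -0.1, -0.7]
grip_width: 0.165
grip_force: 29.5
```

```bash
python3 - <<'E'
from h import *
b=capture('wrist');W=cloud(b);s=status.observe();print(s['tcp_pos'],s['joint_positions'].round(2),s['grip_width'])
P=W[np.isfinite(W[...,0])];P=P[(abs(P[:,0]-.655)<.14)&(abs(P[:,1]+.243)<.14)]
Q=P[(P[:,2]>.057)&(P[:,2]<.068)];print('rim',len(Q),cv2.minAreaRect(np.float32(Q[:,:2]*1000)))
F=P[(P[:,2]<.012)&(P[:,2]>.0015)];print('floor',len(F),F.mean(0),Q.mean(0))
cv2.imwrite('pics/w8.png',b['img'])
E
```

```text
[ 0.65321198 -0.24219969  0.15454191] [-0.53  0.53  1.28 -0.    1.33 -2.38] 0.16896490331198386
rim 9444 ((669.1237182617188, -273.87567138671875), (146.52125549316406, 286.2857971191406), 26.205928802490234)
floor 10113 [ 0.64955628 -0.22834056  0.00275467] [ 0.65275194 -0.2599244   0.06214653]
```

View pics/w8.png

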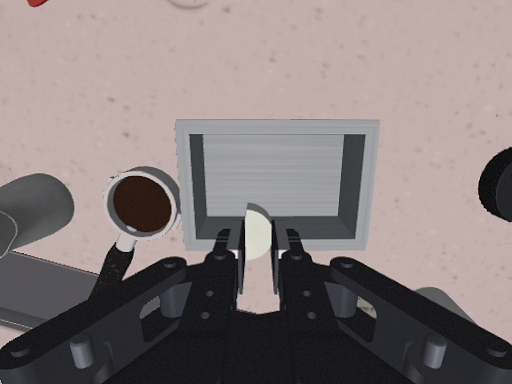

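The broken half is held at (258,232), over the rear part of the pan, whose rim spans (178,122) to (378,248).

```bash
python3 - <<'E'
from h import *
b=capture('wrist');W=cloud(b)
pts=[W[v-1:v+2,u-1:u+2].reshape(-1,3).mean(0) for u,v in((181,126),(374,126),(362,243),(189,243))];print(np.round(pts,3));c=np.mean(pts,0);print(c)
s=status.observe();R=Ro.from_rotvec(s['orientation']);plan([c[0],c[1],.03],R)
E
```

```text
[[ 0.617 -0.32   0.063]
 [ 0.573 -0.165  0.063]
 [ 0.676 -0.135  0.063]
 [ 0.72  -0.291  0.063]]
[ 0.64631036 -0.22759647  0.06266241]
T [0.0025 0.015  0.125 ] dr [0. 0. 0.] rows 3.0
```

move_arm([
  {"fingers": 5,"translation": [0.0025,0.015,0.01],"dr": [0,0,0]},
  {"fingers": 5,"translation": [0.0025,0.015,0.04],"dr": [0,0,0]},
  {"fingers": 5,"translation": [0.0025,0.015,0.08],"dr": [0,0,0]},
  {"fingers": 5,"translation": [0.0025,0.015,0.11],"dr": [0,0,0]},
  {"fingers": 5,"translation": [0.0025,0.015,0.13],"dr": [0,0,0]},
  {"fingers": 5,"translation": [0.0025,0.015,0.137],"dr": [0,0,0]},
  {"fingers": 5,"translation": [0.0025,0.015,0.137],"dr": [0,0,0]},
])

```text
time_s: 17.5
tcp_pos: [0.6448, -0.2263, 0.0163]
orientation: [0.438, -3.106, -0.004]
wrist_force: [0.0, -0.5, -0.8]
grip_width: 0.166
grip_force: 29.5
```

move_arm([
  {"fingers": 40,"translation": [0,0,0],"dr": [0,0,0]},
  {"fingers": 40,"translation": [0,0,0],"dr": [0,0,0]},
  {"fingers": 40,"translation": [0,0,0],"dr": [0,0,0]},
  {"fingers": 40,"translation": [0,0,-0.03],"dr": [0,0,0]},
  {"fingers": 40,"translation": [0,0,-0.07],"dr": [0,0,0]},
  {"fingers": 40,"translation": [0,0,-0.11],"dr": [0,0,0]},
  {"fingers": 40,"translation": [0,0,-0.15],"dr": [0,0,0]},
  {"fingers": 40,"translation": [0,0,-0.16],"dr": [0,0,0]},
])

```text
time_s: 18.17
tcp_pos: [0.6508, -0.2304, 0.1888]
orientation: [-0.436, 3.1, -0.015]
wrist_force: [1.1, 0.0, 1.1]
grip_width: 0.403
grip_force: 0.0
```

```bash
python3 - <<'E'
from h import *
b=capture('wrist');W=cloud(b);s=status.observe();print(s['tcp_pos'],s['joint_positions'].round(2),s['grip_width'],s['orientation'])
white(W,b['img'],(.646,-.228),.045,.008,.03)
Rc=Ro.from_rotvec([-1.617,2.692,0]);p=np.array([.5805,.0404,.18]);plan(p,Rc)
E
```

```text
[ 0.65086517 -0.23037458  0.1882389 ] [-0.51  0.47  1.29 -0.    1.36 -2.36] 0.3987018811841816 [-0.43634767  3.10049324 -0.01532296]
280 mean [ 0.6451 -0.231   0.0142] rect [ 645.4 -230.1] [29.6 15. ] 11.3 circ ((646.4104614257812, -235.14279174804688), 14.843673706054688)
T [-0.007   0.2798  0.0052] dr [ -0.8    0.16 -45.96] rows 6.7
```

move_arm([
  {"fingers": 50,"translation": [-0.001,0.035,0.005],"dr": [-0.1,0,-5.8]},
  {"fingers": 50,"translation": [-0.002,0.07,0.005],"dr": [-0.2,0,-11.5]},
  {"fingers": 50,"translation": [-0.003,0.105,0.005],"dr": [-0.3,0,-17.3]},
  {"fingers": 50,"translation": [-0.004,0.14,0.005],"dr": [-0.4,0,-23]},
  {"fingers": 50,"translation": [-0.005,0.175,0.005],"dr": [-0.5,0.1,-28.8]},
  {"fingers": 50,"translation": [-0.006,0.21,0.005],"dr": [-0.6,0.1,-34.5]},
  {"fingers": 50,"translation": [-0.007,0.245,0.005],"dr": [-0.7,0.1,-40.2]},
  {"fingers": 50,"translation": [-0.007,0.28,0.005],"dr": [-0.8,0.1,-46]},
])

```text
time_s: 18.88
tcp_pos: [0.5757, 0.0444, 0.173]
orientation: [1.622, -2.685, -0.021]
wrist_force: [1.5, -0.3, -1.4]
grip_width: 0.502
grip_force: 0.0
```

move_arm([
  {"fingers": 50,"translation": [0,0,0],"dr": [0,0,0]},
  {"fingers": 50,"translation": [0,0,0],"dr": [0,0,0]},
  {"fingers": 50,"translation": [0,0,0],"dr": [0,0,0]},
])

```text
time_s: 19.13
tcp_pos: [0.5765, 0.0425, 0.173]
orientation: [1.615, -2.689, -0.02]
wrist_force: [0.6, -1.3, 0.7]
grip_width: 0.498
grip_force: 0.0
```

```bash
python3 - <<'E'
from h import *
b=capture('wrist');W=cloud(b);s=status.observe();print(s['tcp_pos'],s['orientation'],s['joint_positions'].round(2))
Rc=Ro.from_rotvec([-1.617,2.692,0]);plan([.5805,.0404,.0292],Rc)
def bar(W):
    m=(np.hypot(W[...,0]-.58,W[...,1]-.04)<.05)
    B=W[m&(W[...,2]>.038)&(W[...,2]<.05)];D=W[m&(abs(W[...,2]-.026)<.004)]
    print('bar',cv2.minAreaRect(np.float32(B[:,:2]*1000)),B[:,2].mean(),'deck',cv2.minEnclosingCircle(np.float32(D[:,:2]*1000)),D[:,2].mean())
bar(W);bar(np.load('w3.npz')['W'])
print('tool x dir',np.degrees(np.arctan2(*Rc.as_matrix()[[1,0],0])))
E
```

```text
[0.57663033 0.04195973 0.17297422] [ 1.6137207  -2.68927182 -0.02058347] [-0.14  0.22  1.64  0.01  1.29 -2.79]
T [-1.000e-04 -6.200e-03  1.437e-01] dr [ 0.84  0.07 -0.05] rows 3.4
bar ((580.4397583007812, 38.921653747558594), (60.12403106689453, 15.65483283996582), 61.72549057006836) 0.04346902118754539 deck ((580.568359375, 39.72358703613281), 42.211639404296875) 0.02520598726222443
bar ((580.4390869140625, 39.651973724365234), (61.27599334716797, 15.150228500366211), 61.93084716796875) 0.04359656236359276 deck ((581.2376708984375, 39.22303771972656), 42.46714401245117) 0.02523705342051083
tool x dir -118.01614351839191
```

move_arm([
  {"fingers": 50,"translation": [0,-0.006,0.03],"dr": [0.85,0,0]},
  {"fingers": 50,"translation": [0,-0.006,0.07],"dr": [0.85,0,0]},
  {"fingers": 50,"translation": [0,-0.006,0.1],"dr": [0.85,0,0]},
  {"fingers": 50,"translation": [0,-0.006,0.125],"dr": [0.85,0,0]},
  {"fingers": 50,"translation": [0,-0.006,0.138],"dr": [0.85,0,0]},
  {"fingers": 50,"translation": [0,-0.006,0.143],"dr": [0.85,0,0]},
  {"fingers": 50,"translation": [0,-0.006,0.143],"dr": [0.85,0,0]},
  {"fingers": 50,"translation": [0,-0.006,0.143],"dr": [0.85,0,0]},
])

```text
time_s: 19.85
tcp_pos: [0.5813, 0.0407, 0.0312]
orientation: [-1.615, 2.69, -0.001]
wrist_force: [-0.7, 0.7, -0.3]
grip_width: 0.498
grip_force: 0.0
```

```bash
python3 - <<'E'
from h import *
plan([.5805,.0404,.0292],Ro.from_rotvec([-1.617,2.692,0]))
E
```

```text
T [0.0006 0.0006 0.002 ] dr [-0.11  0.12 -0.01] rows 0.1
```

move_arm([
  {"fingers": 50,"translation": [0.0005,0.0005,0.0015],"dr": [0,0,0]},
  {"fingers": 10,"translation": [0.0005,0.0005,0.0015],"dr": [0,0,0]},
  {"fingers": 10,"translation": [0.0005,0.0005,0.0015],"dr": [0,0,0]},
  {"fingers": 10,"translation": [0.0005,0.0005,0.0015],"dr": [0,0,0]},
  {"fingers": 10,"translation": [0.0005,0.0005,0.0015],"dr": [0,0,0]},
  {"fingers": 10,"translation": [0.0005,0.0005,0.0015],"dr": [0,0,0]},
  {"fingers": 10,"translation": [0.0005,0.0005,0.0015],"dr": [0,0,0]},
  {"fingers": 10,"translation": [0.0005,0.0005,0.0015],"dr": [0,0,0]},
], force=90)

```text
time_s: 20.52
tcp_pos: [0.5801, 0.041, 0.0297]
orientation: [-1.617, 2.689, -0.0]
wrist_force: [-1.3, -0.8, 5.5]
grip_width: 0.16
grip_force: 90.3
```

```bash
python3 - <<'E'
from h import *
s=status.observe();R=Ro.from_rotvec(s['orientation']);p0=s['tcp_pos'];print(p0,s['wrist_force'],s['grip_width'])
RU=Ro.from_rotvec([-1.412,2.345,-.2995]);U=np.array([.6041,.1981,.1594]);n=-RU.as_matrix()[:,2];print(n,RU.as_matrix()[:,0])
A=p0+[0,0,.12];B=U+n*.10+[0,-.06,0.0];H=U+n*.06
plan(A,R);plan(B,RU,p0=A,R0=R);plan(H,RU,p0=B,R0=RU);print(A,B,H)
E
```

```text
[0.58014337 0.0410398  0.02968587] [-1.31016754 -0.7669293   5.48101952] 0.16038206978319675
[-0.42956596 -0.01561982  0.90290039] [-0.41934009 -0.8820599  -0.21476549]
T [-0.0004 -0.0002 -0.12  ] dr [0. 0. 0.] rows 2.9
T [-0.0757  0.0614 -0.0999] dr [ 21.93 -12.57  -0.1 ] rows 3.5
T [-0.0529  0.0283  0.0409] dr [0. 0. 0.] rows 1.7
[0.58014337 0.0410398  0.14968587] [0.5611434  0.13653802 0.24969004] [0.57832604 0.19716281 0.21357402]
```

move_arm([
  {"fingers": 10,"translation": [0,0,-0.01],"dr": [0,0,0]},
  {"fingers": 10,"translation": [0,0,-0.04],"dr": [0,0,0]},
  {"fingers": 10,"translation": [0,0,-0.08],"dr": [0,0,0]},
  {"fingers": 10,"translation": [0,0,-0.12],"dr": [0,0,0]},
  {"fingers": 10,"translation": [0,0,-0.15],"dr": [0,0,0]},
  {"fingers": 10,"translation": [0,0,-0.16],"dr": [0,0,0]},
])

```text
time_s: 21.02
tcp_pos: [0.582, 0.0405, 0.1951]
orientation: [-1.614, 2.684, -0.008]
wrist_force: [0.5, -0.2, 0.1]
grip_width: 0.159
grip_force: 89.4
```

move_arm([
  {"fingers": 10,"translation": [-0.015,0.012,-0.012],"dr": [4.4,-2.5,0]},
  {"fingers": 10,"translation": [-0.03,0.024,-0.024],"dr": [8.8,-5,0]},
  {"fingers": 10,"translation": [-0.045,0.037,-0.036],"dr": [13.2,-7.5,0]},
  {"fingers": 10,"translation": [-0.06,0.049,-0.048],"dr": [17.5,-10,0]},
  {"fingers": 10,"translation": [-0.076,0.061,-0.06],"dr": [21.9,-12.6,-0.1]},
  {"fingers": 10,"translation": [-0.076,0.061,-0.06],"dr": [21.9,-12.6,-0.1]},
])

```text
time_s: 21.52
tcp_pos: [0.5579, 0.1395, 0.2481]
orientation: [-1.415, 2.342, -0.295]
wrist_force: [-0.2, -0.1, -0.5]
grip_width: 0.157
grip_force: 89.5
```

```bash
python3 - <<'E'
from h import *
s=status.observe();R=Ro.from_rotvec(s['orientation']);p0=s['tcp_pos'];print(p0,s['wrist_force'],s['grip_width'],s['joint_positions'].round(2))
RU=Ro.from_rotvec([-1.412,2.345,-.2995]);U=np.array([.6041,.1981,.1594]);n=-RU.as_matrix()[:,2]
plan(U+n*.06,RU)
E
```

```text
[0.55789607 0.13948288 0.24814191] [-0.19264152 -0.05298292 -0.45104419] 0.1572511915907497 [ 0.03 -0.18  1.95  0.01  0.92 -2.63]
T [-0.0519  0.0235  0.0411] dr [0.12 0.19 0.12] rows 1.7
```

move_arm([
  {"fingers": 10,"translation": [-0.013,0.006,0.008],"dr": [0,0,0]},
  {"fingers": 10,"translation": [-0.03,0.013,0.02],"dr": [0,0,0]},
  {"fingers": 10,"translation": [-0.045,0.02,0.034],"dr": [0.1,0.2,0.1]},
  {"fingers": 10,"translation": [-0.052,0.024,0.041],"dr": [0.1,0.2,0.1]},
  {"fingers": 10,"translation": [-0.052,0.024,0.041],"dr": [0.1,0.2,0.1]},
  {"fingers": 10,"translation": [-0.052,0.024,0.041],"dr": [0.1,0.2,0.1]},
  {"fingers": 10,"translation": [-0.052,0.024,0.041],"dr": [0.1,0.2,0.1]},
])

```text
time_s: 22.1
tcp_pos: [0.5809, 0.1935, 0.2138]
orientation: [-1.41, 2.35, -0.301]
wrist_force: [-0.3, -0.1, -0.4]
grip_width: 0.16
grip_force: 89.4
```

```bash
python3 - <<'E'
from h import *
b=capture('wrist');W=cloud(b);s=status.observe();R=Ro.from_rotvec(s['orientation']);p0=s['tcp_pos'];print(p0,s['wrist_force'],s['grip_width'],s['joint_positions'].round(2))
RU=Ro.from_rotvec([-1.412,2.345,-.2995]);U=np.array([.6041,.1981,.1594]);n=-RU.as_matrix()[:,2]
plan(U+n*.06,RU)
L=R.inv().apply((W.reshape(-1,3)-p0));g=b['img'].reshape(-1,3).max(1)
m=(np.hypot(L[:,0],L[:,1])<.05)&(abs(L[:,2]-.004)<.012)&(g<60)&(abs(L[:,1])>.014)
D=L[m];z=np.median(D[:,2]);D=D[abs(D[:,2]-z)<.0015];print(z,cv2.minEnclosingCircle(D[:,:2].astype(np.float32)))
E
```

```text
[0.58114234 0.1934007  0.21423561] [-0.60181535  0.38549913 -0.57653439] 0.16090316232316 [ 0.15 -0.03  1.89 -0.07  0.84 -2.47]
T [-0.002   0.0043 -0.0006] dr [-0.01 -0.22 -0.16] rows 0.1
0.004714484231248989 ((0.001693217665888369, 0.00028068595565855503), 0.04183215647935867)
```

move_arm([
  {"fingers": 10,"translation": [-0.0025,0.0043,0],"dr": [0,-0.2,-0.1]},
  {"fingers": 10,"translation": [-0.0025,0.0043,0.01],"dr": [0,-0.2,-0.1]},
  {"fingers": 10,"translation": [-0.0025,0.0043,0.02],"dr": [0,-0.2,-0.1]},
  {"fingers": 10,"translation": [-0.0025,0.0043,0.027],"dr": [0,-0.2,-0.1]},
  {"fingers": 10,"translation": [-0.0025,0.0043,0.03],"dr": [0,-0.2,-0.1]},
  {"fingers": 10,"translation": [-0.0025,0.0043,0.03],"dr": [0,-0.2,-0.1]},
  {"fingers": 10,"translation": [-0.0025,0.0043,0.03],"dr": [0,-0.2,-0.1]},
  {"fingers": 10,"translation": [-0.0025,0.0043,0.03],"dr": [0,-0.2,-0.1]},
])

```text
time_s: 22.82
tcp_pos: [0.5915, 0.1989, 0.1857]
orientation: [-1.412, 2.345, -0.299]
wrist_force: [-0.5, 0.4, -1.1]
grip_width: 0.162
grip_force: 89.5
```

```bash
cat > st.py <<'E'
from h import *
s=status.observe();R=Ro.from_rotvec(s['orientation']);print(s['tcp_pos'],'Ftool',R.inv().apply(s['wrist_force']).round(2),'tq',R.inv().apply(s['ft_torque']).round(2),s['grip_width'].round(3))
RU=Ro.from_rotvec([-1.412,2.345,-.2995]);U=np.array([.6041,.1981,.1594]);plan(U,RU)
E
python3 st.py
```

```text
Traceback (most recent call last):
  File "st.py", line 2, in <module>
    s=status.observe();R=Ro.from_rotvec(s['orientation']);print(s['tcp_pos'],'Ftool',R.inv().apply(s['wrist_force']).round(2),'tq',R.inv().apply(s['ft_torque']).round(2),s['grip_width'].round(3))
                                                                                                                                                                          ^^^^^^^^^^^^^^^^^^^^^
AttributeError: 'float' object has no attribute 'round'
```

```bash
sed -i "s/s\['grip_width'\].round(3)/s['grip_width']/" st.py; python3 st.py
```

```text
[0.59152228 0.1988941  0.18570685] Ftool [0.11 0.98 0.77] tq [-0.26  0.1  -0.05] 0.16248307685478938
T [ 0.0011 -0.0006  0.0291] dr [ 0.01  0.01 -0.03] rows 0.7
```

move_arm([
  {"fingers": 10,"translation": [0.0005,-0.0005,0.006],"dr": [0,0,0]},
  {"fingers": 10,"translation": [0.0005,-0.0005,0.012],"dr": [0,0,0]},
  {"fingers": 10,"translation": [0.0005,-0.0005,0.017],"dr": [0,0,0]},
  {"fingers": 10,"translation": [0.0005,-0.0005,0.02],"dr": [0,0,0]},
  {"fingers": 10,"translation": [0.0005,-0.0005,0.02],"dr": [0,0,0]},
  {"fingers": 10,"translation": [0.0005,-0.0005,0.02],"dr": [0,0,0]},
])

```text
time_s: 23.32
tcp_pos: [0.5999, 0.1985, 0.1673]
orientation: [-1.412, 2.346, -0.298]
wrist_force: [-3.4, -1.2, 1.1]
grip_width: 0.159
grip_force: 90.0
```

```bash
python3 st.py
```

```text
[0.59993489 0.19852164 0.16729122] Ftool [ 2.27  1.74 -2.44] tq [-0.51  0.29 -0.03] 0.15924639200353768
T [ 0.0003 -0.0006  0.0089] dr [ 0.07 -0.03 -0.02] rows 0.2
```

move_arm([
  {"fingers": 10,"translation": [0.0003,-0.0005,0.002],"dr": [0,0,0]},
  {"fingers": 10,"translation": [0.0003,-0.0005,0.004],"dr": [0,0,0]},
  {"fingers": 10,"translation": [0.0003,-0.0005,0.006],"dr": [0,0,0]},
  {"fingers": 10,"translation": [0.0003,-0.0005,0.0075],"dr": [0,0,0]},
  {"fingers": 10,"translation": [0.0003,-0.0005,0.0075],"dr": [0,0,0]},
  {"fingers": 10,"translation": [0.0003,-0.0005,0.0075],"dr": [0,0,0]},
])

```text
time_s: 23.82
tcp_pos: [0.6033, 0.1985, 0.1616]
orientation: [-1.412, 2.346, -0.298]
wrist_force: [-9.1, -0.6, 8.5]
grip_width: 0.156
grip_force: 91.2
```

```bash
python3 st.py
```

```text
[0.60329292 0.19845061 0.16158368] Ftool [  2.5    3.9  -11.58] tq [-1.02  0.56  0.02] 0.15610932526768223
T [ 0.0004 -0.      0.0023] dr [ 0.06 -0.   -0.02] rows 0.1
```

move_arm([
  {"fingers": 10,"translation": [0,0,0.001],"dr": [0,0,0]},
  {"fingers": 10,"translation": [0,0,0.002],"dr": [0,0,0]},
  {"fingers": 10,"translation": [0,0,0.0028],"dr": [0,0,0]},
  {"fingers": 10,"translation": [0,0,0.0028],"dr": [0,0,0]},
  {"fingers": 10,"translation": [0,0,0.0028],"dr": [0,0,0]},
])

```text
time_s: 24.23
tcp_pos: [0.6043, 0.1985, 0.1594]
orientation: [-1.412, 2.346, -0.298]
wrist_force: [-12.1, -0.8, 12.0]
grip_width: 0.159
grip_force: 91.7
```

```bash
python3 st.py
```

```text
[0.60434728 0.19846475 0.15941404] Ftool [  3.15   4.85 -16.05] tq [-1.17  0.7  -0.03] 0.15932974611735384
T [ 0.0004  0.     -0.0001] dr [ 0.07 -0.02 -0.01] rows 0.0
```

move_arm([
  {"fingers": 10,"translation": [0,0,0],"dr": [0,0,6]},
  {"fingers": 10,"translation": [0,0,0],"dr": [0,0,12]},
  {"fingers": 10,"translation": [0,0,0],"dr": [0,0,18]},
  {"fingers": 10,"translation": [0,0,0],"dr": [0,0,24]},
  {"fingers": 10,"translation": [0,0,0],"dr": [0,0,30]},
  {"fingers": 10,"translation": [0,0,0],"dr": [0,0,30]},
])

```text
time_s: 24.73
tcp_pos: [0.6046, 0.1983, 0.1598]
orientation: [-0.743, 2.603, -0.146]
wrist_force: [-11.8, -2.6, 12.2]
grip_width: 0.163
grip_force: 91.8
```

```bash
python3 st.py
```

```text
[0.60463923 0.19829891 0.15975568] Ftool [  5.88   0.9  -16.09] tq [-0.48  1.24  0.07] 0.16346036755833532
T [0.0006 0.0002 0.0001] dr [ 1.000e-02 -2.000e-02 -3.023e+01] rows 4.2
```

move_arm([
  {"fingers": 10,"translation": [0,0,0],"dr": [0,0,6]},
  {"fingers": 10,"translation": [0,0,0],"dr": [0,0,12]},
  {"fingers": 10,"translation": [0,0,0],"dr": [0,0,18]},
  {"fingers": 10,"translation": [0,0,0],"dr": [0,0,24]},
  {"fingers": 10,"translation": [0,0,0],"dr": [0,0,30]},
  {"fingers": 10,"translation": [0,0,0],"dr": [0,0,30]},
  {"fingers": 10,"translation": [0,0,0],"dr": [0,0,30]},
])

```text
time_s: 25.32
tcp_pos: [0.6045, 0.1981, 0.1596]
orientation: [-0.048, 2.698, 0.011]
wrist_force: [-12.5, -2.9, 12.1]
grip_width: 0.158
grip_force: 91.8
```

```bash
python3 st.py; python3 -c "
from h import *
s=status.observe();print(np.degrees((Ro.from_rotvec([-.047,2.7,.011]).inv()*Ro.from_rotvec(s['orientation'])).as_rotvec()))"
```

```text
[0.60449299 0.19805709 0.1595727 ] Ftool [  6.21  -2.42 -16.32] tq [0.41 1.37 0.18] 0.15800179232672398
T [ 0.0004  0.0001 -0.    ] dr [ 1.000e-02 -6.000e-02 -6.005e+01] rows 8.4
[-0.0036565  -0.12431569 -0.061123  ]
```

move_arm([
  {"fingers": 10,"translation": [0,0,-0.002],"dr": [0,0,0]},
  {"fingers": 10,"translation": [0,0,-0.004],"dr": [0,0,0]},
  {"fingers": 10,"translation": [0,0,-0.006],"dr": [0,0,0]},
  {"fingers": 10,"translation": [0,0,-0.0075],"dr": [0,0,0]},
  {"fingers": 10,"translation": [0,0,-0.0075],"dr": [0,0,0]},
  {"fingers": 10,"translation": [0,0,-0.0075],"dr": [0,0,0]},
])

```text
time_s: 25.82
tcp_pos: [0.6016, 0.198, 0.1655]
orientation: [-0.049, 2.697, 0.011]
wrist_force: [-5.1, -1.2, 4.8]
grip_width: 0.163
grip_force: 90.4
```

```bash
python3 st.py
```

```text
[0.60163369 0.19798714 0.16554436] Ftool [ 2.62 -1.02 -6.55] tq [0.22 0.76 0.1 ] 0.16267833114821997
T [0.0004 0.     0.0066] dr [ 1.000e-02 -1.000e-02 -6.002e+01] rows 8.4
```

move_arm([
  {"fingers": 10,"translation": [0,0,-0.0015],"dr": [0,0,0]},
  {"fingers": 10,"translation": [0,0,-0.0025],"dr": [0,0,0]},
  {"fingers": 10,"translation": [0,0,-0.0025],"dr": [0,0,0]},
  {"fingers": 10,"translation": [0,0,-0.0025],"dr": [0,0,0]},
])

```text
time_s: 26.15
tcp_pos: [0.601, 0.198, 0.1665]
orientation: [-0.049, 2.696, 0.012]
wrist_force: [7.0, 1.9, -6.8]
grip_width: 0.159
grip_force: 89.2
```

```bash
python3 st.py
```

```text
[0.60101776 0.19795471 0.16645024] Ftool [-3.45  1.67  9.16] tq [-0.12 -0.27  0.02] 0.1591057131129788
T [0.0002 0.     0.0077] dr [ 1.000e-02  4.000e-02 -6.005e+01] rows 8.4
```

The cap holds against a 9 N pull, so it is locked. Releasing and backing off.

move_arm([
  {"fingers": 10,"translation": [0,0,0.0015],"dr": [0,0,0]},
  {"fingers": 10,"translation": [0,0,0.0015],"dr": [0,0,0]},
  {"fingers": 55,"translation": [0,0,0.0015],"dr": [0,0,0]},
  {"fingers": 55,"translation": [0,0,0.0015],"dr": [0,0,0]},
  {"fingers": 55,"translation": [0,0,0.0015],"dr": [0,0,0]},
  {"fingers": 55,"translation": [0,0,0.0015],"dr": [0,0,0]},
  {"fingers": 55,"translation": [0,0,-0.02],"dr": [0,0,0]},
  {"fingers": 55,"translation": [0,0,-0.04],"dr": [0,0,0]},
])

```text
time_s: 26.82
tcp_pos: [0.5823, 0.1971, 0.2022]
orientation: [-0.049, 2.701, 0.011]
wrist_force: [0.6, 0.7, 0.9]
grip_width: 0.549
grip_force: 0.0
```

move_arm([
  {"fingers": 55,"translation": [0,0,-0.04],"dr": [0,0,0]},
  {"fingers": 55,"translation": [0,0,-0.08],"dr": [0,0,0]},
  {"fingers": 55,"translation": [0,0,-0.12],"dr": [0,0,0]},
  {"fingers": 55,"translation": [0,0,-0.14],"dr": [0,0,0]},
  {"fingers": 55,"translation": [0,0,-0.14],"dr": [0,0,0]},
  {"fingers": 55,"translation": [0,0,-0.14],"dr": [0,0,0]},
  {"fingers": 55,"translation": [0,0,-0.14],"dr": [0,0,0]},
])

```text
time_s: 27.4
tcp_pos: [0.5229, 0.195, 0.3282]
orientation: [-0.049, 2.7, 0.011]
wrist_force: [0.2, -1.0, -0.4]
grip_width: 0.551
grip_force: 0.0
```

```bash
python3 - <<'E'
from fit import *
c,n,ax=fit([.601,.1972,.162],'pics/w9.png')
t=capture('side');a=cv2.imread('pics/w9.png');cv2.imwrite('pics/f.png',np.hstack([t['img'][80:384,100:480],a[40:344]])[:, :800]);print(status.observe()['qvel'].round(3))
E
```

```text
deckpts 2977 bar 720 c [0.6012 0.1967 0.1617] circ [0.601 0.197 0.162] (0.0008939272374846041, -0.0005199760780669749) 0.04274429380893707 n [-0.4265 -0.0154  0.9044] tilt 25.26 yawn 2.07 bar [0.9038 0.031  0.4267] baryaw 1.96 barlen 0.0606 barh 0.0183
[-0.     0.002 -0.004  0.002  0.004 -0.   ]
```

View pics/f.png

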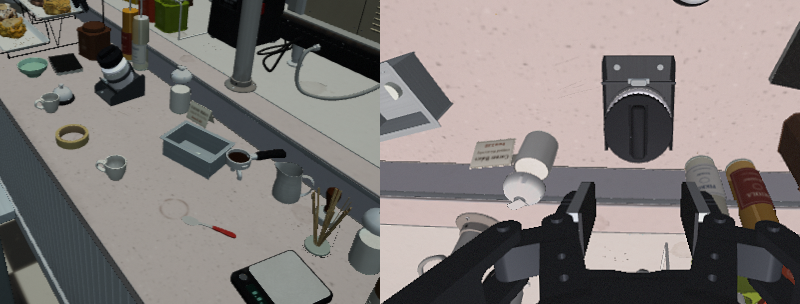

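The cap is back on the tub at (638,120), at the same height, tilt and yaw as at the start. The broken half shows white in the pan at (395,90), no tablets are left on the bar, and the cups, tape and bell are where they were.

```bash
python3 -c "
from bench import job
print(job.close_job())"
```

```text
the job is handed in; nothing more can be done
None
```

The job is handed in at about 27.5 s of the 72 s allowed: the broken half is in the scrap pan, and the cap is back on and locked (it held a 9 N pull). The whole tablet went into the tub; I did not see it inside, but nothing was left on the rim, the stand or the bar.

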